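# Put the nesting beakers away in their snap-covered case

### The arm

A 6-joint arm with a two-finger parallel gripper is mounted at the origin on the work surface. World frame = base frame: x ahead of the robot, y to its left, z up, the work surface at z = 0. Lengths are in m, angles in rad, forces in N, time in s.
With the tool pointing down it reaches from about 0.3 to 0.75 m from the base axis. Payload 8.5 kg.
Tool frame: the origin (TCP) lies midway between the tips of the shut fingers; the grasp point (between the pads) lies 19 mm behind it; y points along the fingers, z is the direction in which the jaws open and shut, and the axes are right-handed (so a half turn about y gives the same grasp; the last joint's range is limited). The gripper opens to 88 mm and grips with 3 to 60 N. Pads are 18 mm wide; open, the fingers measure 123 mm over their backs; the gripper's body (75 mm by 187 mm) begins 45 mm behind the grasp point.
Start: joints at [-1.371, 0.381, 1.297, -0, 1.464, -0.215], TCP at [0.222, -0.503, 0.239] pointing down, gripper open.
Joint ranges: [-3.11, 3.11], [-0.89, 2.33], [0.22, 2.48], [-1.42, 4.56], [0.17, 2.85], [-2.88, 2.88]. Speed limits (rad/s): [2.39, 2.39, 3.14, 3.14, 3.14, 3.14].

### API

Orientations are given as a rotation vector (axis times angle).
In Python, from station import telemetry, snapshot, camera_model, job_done gives the robot as it stands. The module is installed in compiled form; this text tells all that it offers.
- The arm moves only by the tool carry_out, never from a script. Its argument "targets" is a list of rows, each a list of 7 numbers: the shift along the tool's x, y, z as a fraction of full scale, then the turn, a rotation vector about the tool's x, y, z as a fraction of full scale, then the opening, from 0 (shut) to 1 (fully open). In form: [[tx, ty, tz, wx, wy, wz, jaw], ...]. A call has 1 to 5 rows; each row shifts and turns the pose as measured when the row begins, along the tool's axes as they then stand; what a row does not reach is not made up. Full scale, the value 1, is 0.25 m for a shift and 120 degrees for a turn. A row lasts 1/10 s, in which the tool goes at most 50 mm and 8.59 degrees, less where a joint would pass 70% of its speed; a pose out of reach is approached as far as the arm can. A call with a number of a shift or a turn outside -1 to 1 is refused whole. A call with a gripper value outside its range is refused whole. The fingers move at their own pace and stop on an object; "grip_force" is the grip in N (left out, the last holds). Time passes only in rows, so rows that do not move let the fingers close. It gives the time, the measured TCP pose, the force and the opening at its end, in the units of the state.
- telemetry.read_state(): the state, without advancing time (a new reading comes with each control period).
- snapshot(name): name is "scene" or "top"; returns (picture, depth): 480x640x3 uint8, red, green, blue; 480x640 float32, m along the optical axis (not along the pixel's ray), 0 where there is no reading.
- camera_model(name): a dict with "mtx" (3x3 intrinsics, pixels), "cam_to_world" (4x4, takes a point from camera to world coordinates). Camera axes: x right, y up, looking along -z (the intrinsics and any distortion apply to the point x, -y, -z); pixel columns grow to the right and rows downward; lengths in m; the calibration is good to about 2 mm. A picture is of the moment at which its call begins. camera_model takes no time and is no camera call.
- job_done(): hands the job in, once; it reports no verdict.
The state is a dict: "time_s": time; "qpos": joint angles; "qd": joint speeds; "joint_torque": joint torques, N m; "eef_pos": TCP position; "tool_rot": TCP orientation; "ft_force": force on the tool from outside, world axes, zero at the start; "torque": the same for the moment, N m; "opening": finger opening in m.
Only numpy, scipy, OpenCV 4.12 (cv2) and the standard library are available. Lean on these libraries where they do the work, as an engineer would, in place of code of your own. Each camera call takes 0.05 s, during which the arm holds its last target. There are 200 camera calls.

### The job

Put the loose blue beakers away: squeeze the orange snap tab of the white case's clear cover against the blue grip to unlatch it, lift the cover off and set it upright in the middle of the green mat. Nest every loose beaker upright into the stack begun by the beaker in the case, then put the cover back on so that it sits fully down and its tab snaps out and latches. Leave the other things on the bench where they are.

Things in the scene. Friction and masses are not known exactly. Their poses are not given: they have to be found in the camera images.
- case: White open-topped square case with a blue band, fixed; origin at the centre of its underside, z up. 164 x 164 mm outside, 150 x 150 mm inside, walls 7 mm, floor 6 mm thick, walls' top at z = 104 mm. Its +y wall has a latch window, 44 mm wide along x, z 82 to 97 mm, under a 7 mm bridge. Its side of the bench, place and yaw (within 0.3 rad) vary.
- cover: Clear loose cover, 0.32 kg with its tab; origin at the centre of the underside of its 160 x 160 x 5 mm plate, z up. Starts on the case at x = y = 0, z = 104 mm, axes along the case's. Four lips under it, outer faces 72.5 mm from the centre, reach 16 mm down and locate it in the case with 2.5 mm play each way; on a flat surface it stands on them.
- cover_grip (a point): Where to grip the cover, at (0, -5, 33) mm in its frame: midway between the outer faces of the fixed blue grip (y = -30 mm, z 5 to 50) and the fully pressed orange paddle (y = +20 mm, z 8 to 51), both 44 mm long along x, upright on the plate. Fingers closing along the cover's y (30 N is ample) press the tab and hold the cover. 60 mm across at rest, 50 mm pressed.
- tab (a joint): Sprung slide of the orange tab in the cover, m: 0 = out (latched), 0.010 = pressed fully toward the cover's -y. 4 N to start, 8 N fully; springs back when let go. Its square-ended bolt must be withdrawn (pressed 8 mm or more) both to lift the cover off and to lower it on: pushing the cover down does not withdraw it.
- tab_face (a point): Point on the outer face of the orange paddle: y = 30 mm minus the tab's travel, z = 35 mm in the cover's frame. From the paddle's foot a low arm (28 mm wide, top at z = 11 mm) runs to +y over the plate to the bolt.
- bolt_tip (a point): Outer end of the tab's bolt, 28 mm wide, 7 mm high: in the cover's frame at x = 0, y = 80 mm minus the tab's travel, z = -11.5 mm. Latched, it stands 5 mm inside the case's window.
- mat: Green square mat, 220 x 220 mm, 3 mm thick, fixed flat on the bench on the other side from the case; origin at the centre of its underside. The cover is parked on it.
- beaker0: Blue beaker, shape as beaker1, standing upright within 5 mm of the centre of the case's floor: the bottom of the stack. Each nested beaker sits 12 mm above the one below, its collar just clear of the rim below, so to nest one grip only the top 9 mm of its collar across the outside.
- beaker1: Loose blue plastic beaker, 46 mm high, 0.09 kg, upright on the bench between case and mat (3 or 4 of beaker1 to beaker4 are there); origin at the centre of its underside, z up. 38 mm across at the foot, widening to 57 mm at 34.5 mm; straight collar 64 mm across (67 at its corners) from 35 mm to the rim at 46 mm; mouth 58 mm, base 12 mm; 20 N holds it.
- beaker2: As beaker1; may be absent.
- beaker3: As beaker1; may be absent.
- beaker4: As beaker1; may be absent.
- jar: Small white jar with a red cap, 36 mm across, 50 mm high, among the beakers; a bystander. Origin under its centre, as for the others.
- amber: Amber bottle, 52 mm across, 85 mm high, beyond the beakers; a bystander.
- tipbox: Yellow pipette tip box, 85 x 120 x 64 mm; a bystander at the back.
- tub: White tub, 72 mm across, 80 mm high; a bystander at the back.
- spray: Black bottle with a white cap, 44 mm across, 90 mm high; a bystander at the back.

How it is judged:
By the outcome, as a careful person would: the job done as asked, in the order asked, and still so for the second after the job is handed in, with the robot touching nothing.
Of beaker1, beaker2, beaker3, beaker4 only 3 to 4 are there at a start; the rules pass over those that are not, and their reading is None.
At some moment in a run one of beaker1, beaker2, beaker3, beaker4 may be knocked a few centimetres aside while the robot is not near it.
It also fails if it takes over 192 s, if anything falls off the work surface, if the arm or the gripper's body presses on something with over 40 N, if the wrist force passes 120 N, or if a joint passes its speed limit or range.

## Working session

There is one attempt and no reset: what is moved stays moved. The work goes in short steps, Python scripts to look and compute and a tool call to move; the robot and the scene stay as the last step left them, time stands still between calls to the robot, and variables do not carry over. Pictures are saved under pics/ and viewed, about 12 in all and at most 16, crops included, and the job is handed in when it is done.

Besides the shell and the picture viewer there is one more tool, called after ">>>" as name(argument=value, ...) on one line, values as JSON. carry_out: Moves the arm, as the interface text tells. Its arguments: {"type":"object","properties":{"targets":{"type":"array","items":{"type":"array","items":{"type":"number"}}},"grip_force":{"type":"number"}},"required":["targets"]}

```bash
ls; mkdir -p pics
python3 - <<'E'
from station import *
import cv2,numpy as np
print(telemetry.read_state())
for n in("scene","top"):
    p,d=snapshot(n);m=camera_model(n);print(n,m)
    cv2.imwrite(f"pics/{n}0.png",p[...,::-1]);np.savez(f"{n}0.npz",p=p,d=d)
E
```

```text
pics
{'time_s': 0.0, 'qpos': array([-1.37130126e+00,  3.81187539e-01,  1.29826071e+00, -7.24681827e-06,
        1.46359330e+00, -2.15299462e-01]), 'qd': array([ 0.00069239,  0.00172113, -0.0005548 ,  0.00041914,  0.00042468,
       -0.00130288]), 'joint_torque': array([ 1.61615109e-03, -4.37933135e+01, -2.24555504e+01,  7.14950357e-02,
        3.52993584e-02, -9.71499139e-05]), 'eef_pos': array([ 0.22159018, -0.50307764,  0.23814233]), 'tool_rot': array([-0.41933823,  1.9943269 , -1.99137622]), 'ft_force': array([-0.42130723, -0.05460061, -0.37573372]), 'torque': array([ 0.0532593 , -0.02191271,  0.00501231]), 'opening': 0.08785189367933552}
scene {'mtx': array([[468.10893048,   0.        , 316.49934212],
       [  0.        , 468.10893048, 235.60765124],
       [  0.        ,   0.        ,   1.        ]]), 'cam_to_world': array([[ 0.61310337, -0.57527232,  0.54144807,  1.10679229],
       [ 0.78977195,  0.46288971, -0.40248403, -0.33709271],
       [-0.01909282,  0.67438481,  0.73813318,  0.77402251],
       [ 0.        ,  0.        ,  0.        ,  1.        ]])}
top {'mtx': array([[463.25667591,   0.        , 323.32771961],
       [  0.        , 463.25667591, 239.60891114],
       [  0.        ,   0.        ,   1.        ]]), 'cam_to_world': array([[ 0.02377195,  0.98590169, -0.16562837,  0.45463751],
       [-0.99957891,  0.02619786,  0.01247717,  0.04904853],
       [ 0.01664038,  0.16526202,  0.98610931,  1.14792284],
       [ 0.        ,  0.        ,  0.        ,  1.        ]])}
```

View pics/top0.png

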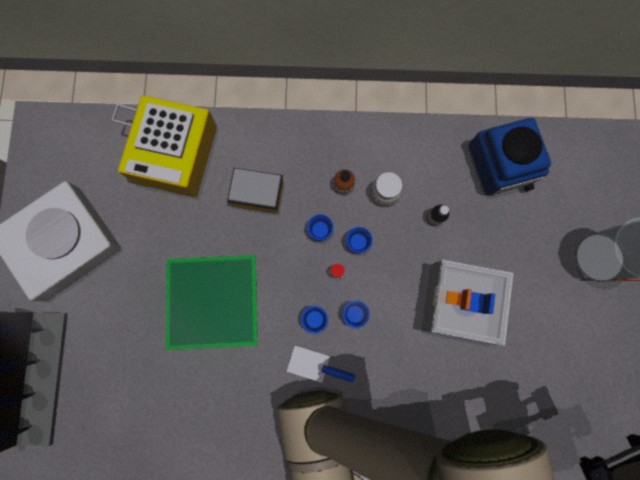

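View pics/scene0.png

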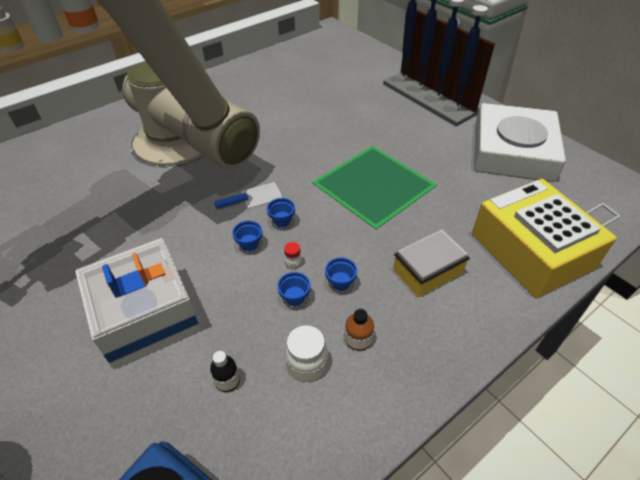

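Top view: case at about (474,302) with the orange arm pointing left (world +y), mat at (212,302). Four beakers at (319,228), (358,240), (314,319) and (355,314), and the jar at (337,271).
The scene view agrees.

```bash
cat > h.py <<'E'
from station import *
import cv2,numpy as np,sys
from scipy.spatial.transform import Rotation as R
def rays(n,px):
    m=camera_model(n);K=m["mtx"];T=m["cam_to_world"];px=np.atleast_2d(np.asarray(px,float))
    d=np.c_[(px[:,0]-K[0,2])/K[0,0],-(px[:,1]-K[1,2])/K[1,1],-np.ones(len(px))]
    return T[:3,3],d@T[:3,:3].T
def onplane(n,px,z):
    o,d=rays(n,px);return o+d*((z-o[2])/d[:,2])[:,None]
def cloud(n,d):
    v,u=np.mgrid[:480,:640];o,r=rays(n,np.c_[u.ravel(),v.ravel()])
    return (o+r*d.reshape(-1,1)).reshape(480,640,3)
def hsv(p): return cv2.cvtColor(p,cv2.COLOR_RGB2HSV)
def blobs(mask,lo,hi=1e9):
    c,_=cv2.findContours(mask.astype(np.uint8),cv2.RETR_EXTERNAL,cv2.CHAIN_APPROX_NONE)
    return [k[:,0,:] for k in c if lo<cv2.contourArea(k)<hi]
BLUE=lambda h:cv2.inRange(h,(100,120,60),(125,255,255))
def beakers(n,p,d=None):
    out=[]
    for c in blobs(BLUE(hsv(p)),120,3000):
        w=onplane(n,c,.046)[:,:2].astype(np.float32)
        (x,y),r=cv2.minEnclosingCircle(w)
        out.append((c.mean(0).round(),round(x,4),round(y,4),round(r,4)))
    return out
def pose():
    s=telemetry.read_state();return np.array(s["eef_pos"]),R.from_rotvec(s["tool_rot"]),s
def down(yaw):
    "tool y down, tool z (jaws) along world heading yaw"
    z=np.array([np.cos(yaw),np.sin(yaw),0]);y=np.array([0,0,-1.]);return R.from_matrix(np.c_[np.cross(y,z),y,z])
def delta(p,yaw,steps=None):
    "print total tool-frame move to reach TCP p, jaws along yaw (mod pi)"
    p0,r0,s=pose();c=[down(yaw+k*np.pi) for k in(0,1)]
    r=min(c,key=lambda q:(r0.inv()*q).magnitude())
    t=r0.inv().apply(np.array(p)-p0)/.25;w=(r0.inv()*r).as_rotvec()/np.deg2rad(120)
    print("at",p0.round(4),"total",t.round(4),w.round(4),"(row max .2 / .0716)")
E
python3 - <<'E'
from h import *
for n in("scene","top"):
    f=np.load(n+"0.npz");p,d=f["p"],f["d"];h=hsv(p);W=cloud(n,d)
    print(n);[print(b) for b in beakers(n,p)]
    # mat
    for c in blobs(cv2.inRange(h,(50,100,40),(80,255,255)),2000): 
        w=onplane(n,c,.003)[:,:2].astype(np.float32);print("mat",cv2.minAreaRect(w))
    # red jar cap
    for c in blobs(cv2.inRange(h,(0,150,100),(4,255,255))|cv2.inRange(h,(174,150,100),(180,255,255)),30): print("red",onplane(n,c,.05).mean(0).round(3))
    # case walls by height
    m=(abs(W[...,2]-.106)<.007)&(d>0)&(W[...,1]<-.1)&(W[...,0]>.2)
    for c in blobs(m,300): 
        w=onplane(n,c,.104)[:,:2].astype(np.float32);print("wall",c.mean(0),cv2.minAreaRect(w))
    o=cv2.inRange(h,(5,150,100),(18,255,255))>0;b=BLUE(h)>0
    for nm,k in(("org",o),("blu",b)):
        for lo,hi in((.105,.13),(.14,.17)):
            q=W[k&(W[...,2]>lo)&(W[...,2]<hi)&(W[...,1]<-.1)&(W[...,0]<.6)&(d>0)]
            if len(q): print(nm,lo,len(q),np.median(q,0).round(4),q.min(0).round(3),q.max(0).round(3), cv2.minAreaRect(q[:,:2].astype(np.float32)))
p0,r0,s=pose();print(r0.as_matrix().round(3))
E
```

```text
scene
(array([165., 466.]), 0.8103, -0.4003, 0.0651)
(array([294., 287.]), 0.6523, -0.0579, 0.0398)
(array([121., 280.]), 0.4177, -0.3022, 0.0544)
(array([341., 272.]), 0.6817, 0.0358, 0.0405)
(array([247., 235.]), 0.4798, -0.0532, 0.0435)
(array([281., 211.]), 0.4685, 0.0452, 0.0449)
(array([230., 200.]), 0.3669, -0.0257, 0.0372)
mat ((0.4910268485546112, 0.3015918731689453), (0.2190014123916626, 0.21887069940567017), 4.089146137237549)
red [ 0.571 -0.004  0.05 ]
wall [128.80495356 289.40247678] ((0.5002385377883911, -0.3035103678703308), (0.16371452808380127, 0.17121468484401703), 80.76979064941406)
org 0.105 224 [ 0.5087 -0.2599  0.1138] [ 0.49  -0.283  0.109] [ 0.526 -0.242  0.13 ] ((0.5119063258171082, -0.2606847584247589), (0.03410305827856064, 0.03928492218255997), 71.747802734375)
org 0.14 83 [ 0.509  -0.2781  0.153 ] [ 0.484 -0.284  0.142] [ 0.526 -0.273  0.156] ((0.5050124526023865, -0.277456134557724), (0.006670095957815647, 0.04225783795118332), 81.77320861816406)
blu 0.105 488 [ 0.5021 -0.3057  0.1102] [ 0.475 -0.334  0.107] [ 0.524 -0.283  0.13 ] ((0.49903252720832825, 
[... 980 characters left out ...]
0170364, 0.44552725553512573), 5.206112384796143)
org 0.14 63 [ 0.5008 -0.2751  0.1553] [ 0.482 -0.281  0.15 ] [ 0.52 -0.27  0.16] ((0.5009739995002747, -0.27544987201690674), (0.006554190535098314, 0.040104035288095474), 78.82263946533203)
blu 0.105 250 [ 0.4965 -0.3086  0.1121] [ 0.475 -0.326  0.107] [ 0.519 -0.286  0.118] ((0.4952670931816101, -0.3084957003593445), (0.03335527703166008, 0.04501833766698837), 73.4301528930664)
blu 0.14 102 [ 0.4936 -0.3253  0.1547] [ 0.472 -0.333  0.146] [ 0.513 -0.32   0.16 ] ((0.49258098006248474, -0.3263695538043976), (0.010478038340806961, 0.041602425277233124), 79.95684051513672)
[[-0.915 -0.     0.403]
 [-0.403  0.001 -0.915]
 [-0.    -1.    -0.001]]
```

>>> carry_out(targets=[[0,0,0,0,0.07,0,1],[0,0,0,0,0.07,0,1],[0,0,0,0,0.07,0,1],[0,0,0,0,0.065,0,1],[0,0,0,0,0,0,1]], grip_force=30)

```text
time_s: 0.6
eef_pos: [0.2214, -0.5023, 0.2363]
tool_rot: [-0.19, -2.132, 2.121]
ft_force: [0.3, 0.0, -0.5]
opening: 0.0881
```

Run:
```python
from h import *
delta([.4975,-.3065,.2],np.deg2rad(80.8));print(pose()[2]["qpos"].round(3))
```

```text
at [ 0.2214 -0.5023  0.2363] total [-0.9466  0.1485 -0.9676] [ 0.0025 -0.0093  0.001 ] (row max .2 / .0716)
[-1.371  0.383  1.301 -0.     1.464  0.379]
```

>>> carry_out(targets=[[-0.135,0.021,-0.138,0,-0.009,0,1],[-0.135,0.021,-0.138,0,0,0,1],[-0.135,0.021,-0.138,0,0,0,1],[-0.135,0.021,-0.138,0,0,0,1],[-0.135,0.021,-0.138,0,0,0,1]])

```text
time_s: 1.1
eef_pos: [0.4171, -0.3579, 0.2088]
tool_rot: [-0.159, -2.147, 2.137]
ft_force: [-0.4, -0.5, -0.2]
opening: 0.088
```

>>> carry_out(targets=[[-0.135,0.021,-0.138,0,0,0,1],[-0.135,0.021,-0.138,0,0,0,1],[0,0,0,0,0,0,1]])

```text
time_s: 1.4
eef_pos: [0.4991, -0.2932, 0.1968]
tool_rot: [-0.138, -2.159, 2.144]
ft_force: [-2.0, -0.3, -0.1]
opening: 0.0885
```

Run:
```python
from h import *
delta([.4975,-.3065,.12],np.deg2rad(80.8));print(pose()[2]["qpos"].round(3))
```

```text
at [ 0.4991 -0.2932  0.1968] total [-0.0021  0.3067  0.0558] [0.0033 0.0136 0.002 ] (row max .2 / .0716)
[-0.737  0.466  1.282  0.004  1.401  0.965]
```

>>> carry_out(targets=[[-0.002,0.03,0.056,0.003,0.0136,0.002,1],[0,0.1,0,0,0,0,1],[0,0,0,0,0,0,1]])

```text
time_s: 1.7
eef_pos: [0.4969, -0.3094, 0.1623]
tool_rot: [-0.167, -2.139, 2.141]
ft_force: [-0.2, -0.0, -0.9]
opening: 0.0877
```

Run:
```python
from h import *
delta([.4975,-.3065,.12],np.deg2rad(80.8))
p,d=snapshot("scene");q=snapshot("top")[0]
a=cv2.resize(p[180:380,40:240],(400,400));b=cv2.resize(q[220:380,400:560],(400,400))
cv2.imwrite("pics/g1.png",np.hstack([a,b])[...,::-1])
```

```text
at [ 0.4969 -0.3094  0.1623] total [-0.0006  0.169  -0.0121] [-0.0004  0.002   0.    ] (row max .2 / .0716)
```

View pics/g1.png

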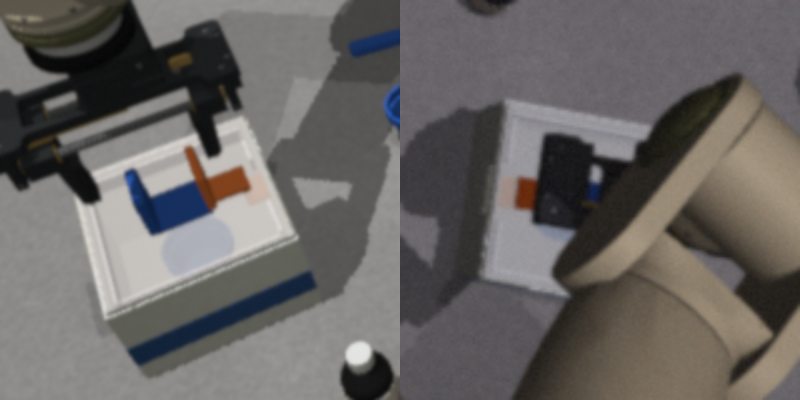

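The fingers straddle the blue grip and orange paddle and line up with the jaw direction; beaker0 shows through the cover. I'll go down and squeeze.

>>> carry_out(targets=[[0,0.08,-0.012,0,0.002,0,1],[0,0.07,0,0,0,0,1],[0,0.015,0,0,0,0,1],[0,0,0,0,0,0,1]])

```text
time_s: 2.2
eef_pos: [0.4983, -0.3124, 0.1283]
tool_rot: [-0.188, -2.129, 2.152]
ft_force: [-0.5, 0.7, -0.2]
opening: 0.088
```

>>> carry_out(targets=[[0,0,0,0,0,0,0.4],[0,0,0,0,0,0,0.4],[0,0,0,0,0,0,0.4],[0,0,0,0,0,0,0.4],[0,0,0,0,0,0,0.4]], grip_force=30)

```text
time_s: 2.7
eef_pos: [0.4988, -0.3105, 0.1308]
tool_rot: [-0.19, -2.135, 2.149]
ft_force: [0.5, -0.1, -4.4]
opening: 0.0499
```

>>> carry_out(targets=[[0,0,0,0,0,0,0.4],[0,0,0,0,0,0,0.4]])

```text
time_s: 2.9
eef_pos: [0.4987, -0.3105, 0.1307]
tool_rot: [-0.189, -2.134, 2.149]
ft_force: [0.2, 0.1, -3.4]
opening: 0.0493
```

Run:
```python
from h import *
delta([.4975,-.3065,.12],np.deg2rad(80.8));print(pose()[2])
```

```text
at [ 0.4987 -0.3105  0.1307] total [ 0.008   0.0425 -0.0153] [-0.0028 -0.0015 -0.0062] (row max .2 / .0716)
{'time_s': 2.9, 'qpos': array([-0.75929702,  0.5347989 ,  1.36721573,  0.00255079,  1.22545735,
        0.97443309]), 'qd': array([-0.00246142,  0.00221923,  0.0007292 , -0.00578938, -0.0028776 ,
       -0.00152153]), 'joint_torque': array([ 1.74263651e-01, -5.15476155e+01, -2.11033434e+01,  1.08127655e-01,
       -6.25471305e-02,  2.25913491e-04]), 'eef_pos': array([ 0.4987319 , -0.31052863,  0.13067683]), 'tool_rot': array([-0.18921451, -2.13417406,  2.14917522]), 'ft_force': array([ 0.16518584,  0.07686484, -3.40569516]), 'torque': array([-0.00193911,  0.01627262,  0.02785139]), 'opening': 0.04932169881815023}
```

Tab is fully pressed (49 mm), but the grip is 10 mm high. I'll regrip lower, then lift.

>>> carry_out(targets=[[0,0,0,0,0,0,1],[0,0,0,0,0,0,1],[0,0.02,0,-0.003,-0.001,-0.006,1],[0,0.03,0,0,0,0,1],[0,0,0,0,0,0,1]])

```text
time_s: 3.4
eef_pos: [0.4994, -0.3103, 0.1182]
tool_rot: [-0.175, -2.139, 2.137]
ft_force: [-0.6, 0.1, 0.1]
opening: 0.0868
```

Run:
```python
from h import *
delta([.4985,-.3105,.12],np.deg2rad(80.8));s=pose()[2];print(s["ft_force"],s["opening"])
```

```text
at [ 0.4994 -0.3103  0.1182] total [ 0.0036 -0.0072  0.0012] [ 0.0005 -0.0005 -0.0008] (row max .2 / .0716)
[-0.64132496  0.12413991  0.146095  ] 0.08680593991517728
```

>>> carry_out(targets=[[0,0,0,0,0,0,0.4],[0,0,0,0,0,0,0.4],[0,0,0,0,0,0,0.4],[0,0,0,0,0,0,0.4],[0,0,0,0,0,0,0.4]], grip_force=30)

```text
time_s: 3.9
eef_pos: [0.4998, -0.3094, 0.1183]
tool_rot: [-0.176, -2.141, 2.135]
ft_force: [0.0, -0.2, -2.0]
opening: 0.0503
```

>>> carry_out(targets=[[0,0,0,0,0,0,0.4],[0,-0.02,0,0,0,0,0.4],[0,-0.04,0,0,0,0,0.4],[0,0,0,0,0,0,0.4]])

```text
time_s: 4.3
eef_pos: [0.4992, -0.3098, 0.1339]
tool_rot: [-0.174, -2.14, 2.134]
ft_force: [0.3, -0.3, -4.2]
opening: 0.0497
```

Run:
```python
from h import *
delta([.4985,-.3105,.18],np.deg2rad(80.8));s=pose()[2];print(s["ft_force"],s["torque"],s["opening"])
```

```text
at [ 0.4992 -0.3098  0.1339] total [ 0.0023 -0.1844  0.0026] [ 0.0013 -0.0006 -0.0003] (row max .2 / .0716)
[ 0.26656184 -0.31295619 -4.24174234] [-0.02556686 -0.01283505  0.04148187] 0.049724998417504086
```

>>> carry_out(targets=[[0,-0.08,0,0,0,0,0.4],[0,-0.1,0,0,0,0,0.4],[0,0,0,0,0,0,0.4]])

```text
time_s: 4.6
eef_pos: [0.4987, -0.31, 0.1798]
tool_rot: [-0.173, -2.14, 2.133]
ft_force: [0.5, -0.6, -3.7]
opening: 0.0493
```

Run:
```python
from h import *
delta([.488,.298,.16],np.deg2rad(80.8));s=pose()[2];print(s["ft_force"],s["opening"],s["qpos"].round(2))
```

```text
at [ 0.4987 -0.31    0.1798] total [ 0.4348  0.0873 -2.393 ] [ 0.0015 -0.0008  0.0004] (row max .2 / .0716)
[ 0.49766726 -0.63680027 -3.73376633] 0.0492621430486504 [-0.76  0.49  1.29  0.    1.36  0.97]
```

>>> carry_out(targets=[[0.015,0,-0.08,0,0,0,0.4],[0.028,0,-0.155,0,0,0,0.4],[0.028,0,-0.155,0,0,0,0.4],[0.028,0,-0.155,0,0,0,0.4],[0.028,0,-0.155,0,0,0,0.4]])

```text
time_s: 5.1
eef_pos: [0.4929, -0.1271, 0.1744]
tool_rot: [-0.174, -2.136, 2.124]
ft_force: [0.8, 1.2, -3.4]
opening: 0.0496
```

>>> carry_out(targets=[[0.028,0,-0.155,0,0,0,0.4],[0.028,0,-0.155,0,0,0,0.4],[0.028,0,-0.155,0,0,0,0.4],[0.028,0,-0.155,0,0,0,0.4],[0.028,0,-0.155,0,0,0,0.4]])

```text
time_s: 5.6
eef_pos: [0.4845, 0.0818, 0.1705]
tool_rot: [-0.164, -2.135, 2.118]
ft_force: [0.8, -1.0, -4.1]
opening: 0.0494
```

>>> carry_out(targets=[[0.028,0,-0.155,0,0,0,0.4],[0.028,0,-0.155,0,0,0,0.4],[0.028,0,-0.155,0,0,0,0.4],[0.028,0,-0.155,0,0,0,0.4],[0,0,0,0,0,0,0.4]])

```text
time_s: 6.1
eef_pos: [0.4748, 0.2519, 0.1661]
tool_rot: [-0.148, -2.133, 2.119]
ft_force: [0.6, -0.7, -4.0]
opening: 0.0493
```

Run:
```python
from h import *
delta([.488,.298,.06],np.deg2rad(80.8));s=pose()[2];print(s["ft_force"],s["opening"],s["qpos"].round(2))
```

```text
at [0.4748 0.2519 0.1661] total [-0.0325  0.4247 -0.1882] [ 0.0024 -0.0008  0.0115] (row max .2 / .0716)
[ 0.63498057 -0.69369573 -3.96069038] 0.049341164637513486 [0.26 0.43 1.44 0.01 1.29 1.99]
```

>>> carry_out(targets=[[-0.016,0,-0.094,0.001,0,0.006,0.4],[-0.017,0,-0.094,0.001,0,0.006,0.4],[0,0.15,0,0,0,0,0.4],[0,0.15,0,0,0,0,0.4],[0,0,0,0,0,0,0.4]])

```text
time_s: 6.6
eef_pos: [0.4854, 0.2997, 0.0845]
tool_rot: [-0.166, -2.135, 2.14]
ft_force: [-0.4, -0.6, -4.0]
opening: 0.0496
```

Run:
```python
from h import *
delta([.488,.298,.034],np.deg2rad(80.8));s=pose()[2];print(s["ft_force"],s["opening"],s["qpos"].round(2))
q,d=snapshot("top");h=hsv(q);W=cloud("top",d)
k=(cv2.inRange(h,(5,150,100),(18,255,255))|BLUE(h))>0
cv2.imwrite("pics/m1.png",cv2.resize(q[200:400,120:320],(600,600))[...,::-1])
```

```text
at [0.4854 0.2997 0.0845] total [-0.012   0.2021  0.0046] [-0.0014  0.0011  0.0015] (row max .2 / .0716)
[-0.43611698 -0.58422518 -3.95518409] 0.04957695353010487 [ 0.35  0.57  1.46 -0.    1.12  2.08]
```

View pics/m1.png

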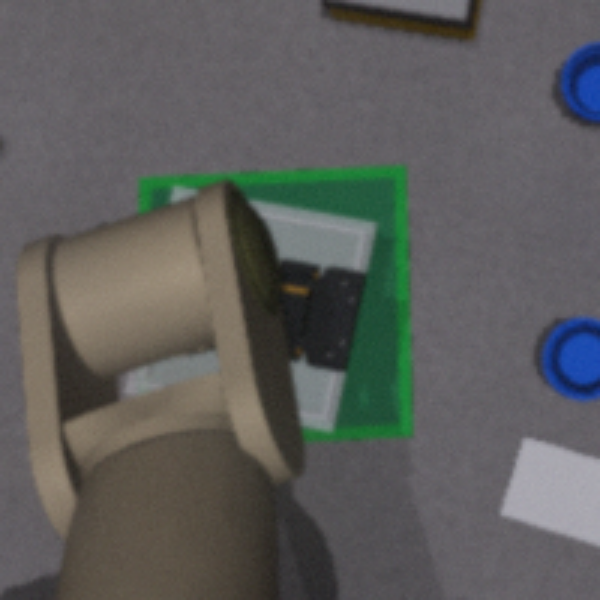

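The cover is held level over the mat: its plate spans about (120–375, 185–430) in the crop, and the mat (140–410, 165–440). I'll lower it gently.

>>> carry_out(targets=[[-0.012,0.07,0.005,-0.001,0.001,0.001,0.4],[0,0.07,0,0,0,0,0.4],[0,0.03,0,0,0,0,0.4],[0,0,0,0,0,0,0.4]])

```text
time_s: 7.05
eef_pos: [0.4917, 0.2986, 0.0497]
tool_rot: [-0.184, -2.146, 2.137]
ft_force: [0.1, 0.1, -3.2]
opening: 0.0495
```

Run:
```python
from h import *
delta([.488,.298,.034],np.deg2rad(80.8));s=pose()[2];print(s["ft_force"],s["opening"],s["qpos"].round(2))
```

```text
at [0.4917 0.2986 0.0497] total [0.0147 0.0625 0.0048] [ 0.0024 -0.0004 -0.0047] (row max .2 / .0716)
[ 0.12180406  0.05287988 -3.22696792] 0.049479660201463445 [ 0.34  0.62  1.49 -0.    1.02  2.07]
```

>>> carry_out(targets=[[0.01,0.04,0.003,0.002,0,-0.005,0.4],[0,0.015,0,0,0,0,0.4],[0,0.01,0,0,0,0,0.4],[0,0,0,0,0,0,0.4]])

```text
time_s: 7.45
eef_pos: [0.4903, 0.2987, 0.0354]
tool_rot: [-0.176, -2.141, 2.136]
ft_force: [0.8, -0.9, -3.3]
opening: 0.0498
```

Run:
```python
from h import *
delta([.488,.298,.034],np.deg2rad(80.8));s=pose()[2];print(s["ft_force"],s["opening"],s["qpos"].round(2))
```

```text
at [0.4903 0.2987 0.0354] total [0.0086 0.0055 0.0041] [ 0.0013 -0.0004 -0.0013] (row max .2 / .0716)
[ 0.84939456 -0.8938177  -3.28122349] 0.04976750157922317 [0.34 0.64 1.5  0.   1.   2.07]
```

>>> carry_out(targets=[[0,0.008,0,0,0,0,0.4],[0,0.008,0,0,0,0,0.4],[0,0,0,0,0,0,0.4]])

```text
time_s: 7.75
eef_pos: [0.4907, 0.2988, 0.0339]
tool_rot: [-0.179, -2.143, 2.136]
ft_force: [-0.8, -0.7, -4.1]
opening: 0.0499
```

Run:
```python
from h import *
delta([.488,.298,.034],np.deg2rad(80.8));s=pose()[2];print(s["ft_force"],s["opening"],s["qpos"].round(2))
```

```text
at [0.4907 0.2988 0.0339] total [ 0.0103 -0.0007  0.0049] [ 0.0018 -0.0004 -0.0023] (row max .2 / .0716)
[-0.78308187 -0.65191279 -4.13733869] 0.04989485844484494 [0.34 0.64 1.5  0.   0.99 2.07]
```

>>> carry_out(targets=[[0,0.012,0,0,0,0,0.4],[0,0,0,0,0,0,0.4]])

```text
time_s: 7.95
eef_pos: [0.4912, 0.299, 0.0339]
tool_rot: [-0.182, -2.146, 2.137]
ft_force: [0.1, 0.6, -4.1]
opening: 0.0496
```

>>> carry_out(targets=[[0,0,0,0,0,0,1],[0,0,0,0,0,0,1],[0,0,0,0,0,0,1],[0,0,0,0,0,0,1],[0,0,0,0,0,0,1]])

```text
time_s: 8.45
eef_pos: [0.4921, 0.2993, 0.0339]
tool_rot: [-0.184, -2.147, 2.136]
ft_force: [-0.0, -0.8, 0.5]
opening: 0.0872
```

>>> carry_out(targets=[[0,-0.05,0,0,0,0,1],[0,-0.15,0,0,0,0,1],[0,-0.2,0,0,0,0,1],[0,-0.2,0,0,0,0,1],[0,0,0,0,0,0,1]])

```text
time_s: 8.95
eef_pos: [0.4904, 0.2986, 0.1918]
tool_rot: [-0.184, -2.147, 2.136]
ft_force: [0.5, 1.0, 1.1]
opening: 0.088
```

Run:
```python
from h import *
delta([.45,.05,.16],0)
```

```text
at [0.4904 0.2986 0.1918] total [0.0011 0.1211 1.008 ] [ 0.0054  0.673  -0.0017] (row max .2 / .0716)
```

>>> carry_out(targets=[[0,0,0,0,-0.07,0,1],[0,0,0,0,-0.07,0,1],[0,0,0,0,-0.07,0,1],[0,0,0,0,-0.07,0,1],[0,0,0,0,-0.07,0,1]])

```text
time_s: 9.45
eef_pos: [0.49, 0.2985, 0.1961]
tool_rot: [-0.554, 1.881, -1.878]
ft_force: [-1.2, 0.4, -0.5]
opening: 0.0877
```

>>> carry_out(targets=[[0,0,0,0,-0.07,0,1],[0,0,0,0,-0.07,0,1],[0,0,0,0,-0.07,0,1],[0,0,0,0,-0.07,0,1],[0,0,0,0,-0.07,0,1]])

```text
time_s: 9.95
eef_pos: [0.489, 0.2981, 0.1973]
tool_rot: [-1.074, 1.369, -1.378]
ft_force: [0.3, -0.4, -0.0]
opening: 0.088
```

>>> carry_out(targets=[[0,0,0,0,-0.07,0,1],[0,0,0,0,-0.05,0,1],[0,0,0,0,0,0,1]])

```text
time_s: 10.25
eef_pos: [0.4883, 0.2979, 0.1979]
tool_rot: [-1.207, 1.178, -1.19]
ft_force: [-0.5, -0.2, 0.3]
opening: 0.0881
```

Run:
```python
from h import *
for n in("top","scene"):
    p,d=snapshot(n);np.savez(n+"1.npz",p=p,d=d);print(n);[print(b) for b in beakers(n,p)]
cv2.imwrite("pics/s2.png",p[...,::-1])
delta([.452,.051,.12],0)
```

```text
top
(array([338., 373.]), 0.3292, -0.0066, 0.0386)
(array([314., 319.]), 0.4502, 0.0528, 0.0326)
(array([356., 314.]), 0.4645, -0.0449, 0.0327)
(array([212., 300.]), 0.4877, 0.2945, 0.0289)
(array([465., 303.]), 0.4976, -0.3055, 0.0326)
(array([320., 227.]), 0.6708, 0.045, 0.0331)
(array([360., 226.]), 0.6761, -0.0542, 0.0331)
scene
(array([165., 466.]), 0.8103, -0.4003, 0.0651)
(array([138., 303.]), 0.4974, -0.3051, 0.0334)
(array([303., 300.]), 0.6859, -0.0616, 0.0389)
(array([341., 272.]), 0.6817, 0.0358, 0.0405)
(array([247., 235.]), 0.4791, -0.055, 0.0435)
(array([281., 211.]), 0.4685, 0.0452, 0.0449)
(array([231., 200.]), 0.3641, -0.024, 0.0373)
(array([370., 175.]), 0.4907, 0.283, 0.041)
at [0.4884 0.2979 0.1979] total [ 0.9852  0.303  -0.177 ] [-0.0077  0.0127 -0.0029] (row max .2 / .0716)
```

View pics/s2.png

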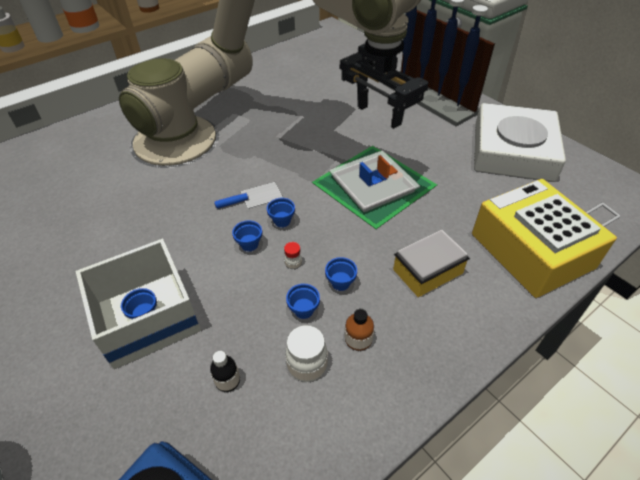

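Scene view: the cover is upright on the mat at (375,180), with the blue and orange grips on top. Beaker0 is in the case at (138,303). Beaker A3 has been knocked to (303,300). Next is A1 at (281,211).

>>> carry_out(targets=[[0.2,0.02,-0.035,-0.004,0.006,-0.001,1],[0.2,0.03,-0.035,-0.004,0.006,-0.001,1],[0.2,0.05,-0.035,0,0,0,1],[0.2,0.06,-0.035,0,0,0,1],[0.19,0.06,-0.035,0,0,0,1]])

```text
time_s: 10.85
eef_pos: [0.4477, 0.0574, 0.1444]
tool_rot: [-1.2, 1.209, -1.213]
ft_force: [1.3, -0.2, 0.1]
opening: 0.0882
```

>>> carry_out(targets=[[0,0,0,0,0,0,1]])

```text
time_s: 10.95
eef_pos: [0.4464, 0.0535, 0.1432]
tool_rot: [-1.199, 1.218, -1.218]
ft_force: [-0.7, 1.4, 0.2]
opening: 0.0876
```

Run:
```python
from h import *
delta([.452,.051,.039],0)
```

```text
at [0.4464 0.0535 0.1432] total [0.0107 0.4167 0.0214] [-0.0015 -0.0061 -0.0013] (row max .2 / .0716)
```

>>> carry_out(targets=[[0.01,0.14,0.021,-0.001,-0.006,-0.001,1],[0,0.14,0,0,0,0,1],[0,0,0,0,0,0,1]])

```text
time_s: 11.25
eef_pos: [0.4535, 0.0501, 0.0732]
tool_rot: [-1.199, 1.212, -1.22]
ft_force: [0.6, 0.2, 0.6]
opening: 0.088
```

Run:
```python
from h import *
delta([.452,.051,.0385],0)
```

```text
at [0.4535 0.0501 0.0732] total [-0.0034  0.1386 -0.007 ] [-0.003  -0.005  -0.0001] (row max .2 / .0716)
```

>>> carry_out(targets=[[-0.003,0.08,-0.007,-0.003,-0.005,0,1],[0,0.055,0,0,0,0,1],[0,0.005,0,0,0,0,1],[0,0,0,0,0,0,1]])

```text
time_s: 11.65
eef_pos: [0.4548, 0.0528, 0.042]
tool_rot: [-1.204, 1.207, -1.213]
ft_force: [-0.5, 1.1, 0.6]
opening: 0.0882
```

Run:
```python
from h import *
delta([.452,.051,.0385],0)
```

```text
at [0.4548 0.0528 0.042 ] total [ 0.0072  0.0138 -0.0114] [-0.0025 -0.0011  0.0001] (row max .2 / .0716)
```

>>> carry_out(targets=[[0.007,0.012,-0.01,0,0,0,1],[0,0.006,0,0,0,0,1],[0,0,0,0,0,0,1]])

```text
time_s: 11.95
eef_pos: [0.4535, 0.0513, 0.0399]
tool_rot: [-1.201, 1.203, -1.216]
ft_force: [-1.1, 0.1, -0.4]
opening: 0.0883
```

>>> carry_out(targets=[[0,0,0,0,0,0,0.6],[0,0,0,0,0,0,0.6],[0,0,0,0,0,0,0.6],[0,0,0,0,0,0,0.6],[0,0,0,0,0,0,0.6]], grip_force=20)

```text
time_s: 12.45
eef_pos: [0.4536, 0.0512, 0.0405]
tool_rot: [-1.201, 1.203, -1.217]
ft_force: [-0.2, -0.2, -0.0]
opening: 0.0636
```

Run:
```python
from h import *
delta([.452,.051,.0385],0);s=pose()[2];print(s["opening"],s["ft_force"])
```

```text
at [0.4536 0.0512 0.0405] total [ 0.0007  0.008  -0.0063] [-0.005  -0.0013  0.0004] (row max .2 / .0716)
0.06360770191272955 [-0.23365674 -0.21902885 -0.02155432]
```

Beaker held (63.6 mm). Lifting and carrying it to the case.

>>> carry_out(targets=[[0,-0.04,0,0,0,0,0.6],[0,-0.15,0,0,0,0,0.6],[0,-0.18,0,0,0,0,0.6],[0,-0.18,0,0,0,0,0.6],[0,-0.05,0,0,0,0,0.6]])

```text
time_s: 12.95
eef_pos: [0.4507, 0.0515, 0.1967]
tool_rot: [-1.204, 1.208, -1.214]
ft_force: [0.1, -0.9, -0.7]
opening: 0.0637
```

Run:
```python
from h import *
delta([.5,-.3045,.175],0);s=pose()[2];print(s["opening"],s["ft_force"])
```

```text
at [0.4507 0.0515 0.1967] total [1.4232 0.0876 0.2011] [-0.0023 -0.0014 -0.    ] (row max .2 / .0716)
0.06365895134618393 [ 0.14994951 -0.86053264 -0.69140405]
```

>>> carry_out(targets=[[0.1,0,0.015,-0.002,-0.001,0,0.6],[0.18,0,0.026,0,0,0,0.6],[0.18,0,0.026,0,0,0,0.6],[0.18,0,0.026,0,0,0,0.6],[0.18,0,0.026,0,0,0,0.6]])

```text
time_s: 13.45
eef_pos: [0.4808, -0.1555, 0.2047]
tool_rot: [-1.207, 1.195, -1.209]
ft_force: [1.3, 1.5, -1.2]
opening: 0.0639
```

>>> carry_out(targets=[[0.18,0,0.026,0,0,0,0.6],[0.18,0,0.026,0,0,0,0.6],[0.18,0,0.026,0,0,0,0.6],[0.1,0,0.016,0,0,0,0.6],[0,0,0,0,0,0,0.6]])

```text
time_s: 13.95
eef_pos: [0.5041, -0.3267, 0.2077]
tool_rot: [-1.204, 1.198, -1.214]
ft_force: [-1.6, 1.0, -0.8]
opening: 0.0638
```

Run:
```python
from h import *
delta([.5,-.3045,.175],0);s=pose()[2];print(s["opening"],s["ft_force"],s["qpos"].round(2))
```

```text
at [ 0.5041 -0.3267  0.2077] total [-0.0892  0.1306 -0.0176] [-0.0053  0.0013  0.0012] (row max .2 / .0716)
0.0637998250183068 [-1.59670618  1.03589261 -0.75697575] [-0.77  0.49  1.21  0.01  1.43 -0.78]
```

>>> carry_out(targets=[[-0.089,0,-0.018,-0.005,0.001,0.001,0.6],[0,0.1,0,0,0,0,0.6],[0,0.06,0,0,0,0,0.6],[0,0,0,0,0,0,0.6]])

```text
time_s: 14.35
eef_pos: [0.4986, -0.3013, 0.1687]
tool_rot: [-1.209, 1.208, -1.209]
ft_force: [0.8, -0.1, -0.5]
opening: 0.0636
```

Run:
```python
from h import *
delta([.5,-.3045,.1],0);s=pose()[2];print(s["opening"],s["ft_force"])
```

```text
at [ 0.4986 -0.3013  0.1687] total [0.0128 0.2749 0.0056] [-0.0003  0.0002 -0.    ] (row max .2 / .0716)
0.06361804173110934 [ 0.80969052 -0.09644401 -0.45608756]
```

>>> carry_out(targets=[[0.012,0.1,0.006,0,0,0,0.6],[0,0.1,0,0,0,0,0.6],[0,0.08,0,0,0,0,0.6],[0,0,0,0,0,0,0.6]])

```text
time_s: 14.75
eef_pos: [0.5013, -0.3024, 0.1019]
tool_rot: [-1.209, 1.202, -1.212]
ft_force: [-0.0, 0.5, -0.7]
opening: 0.0633
```

Run:
```python
from h import *
delta([.5,-.3045,.0605],0);s=pose()[2];print(s["opening"],s["ft_force"])
p,d=snapshot("scene");cv2.imwrite("pics/n1.png",cv2.resize(p[200:380,50:250],(800,720))[100:700,...,::-1])
```

```text
at [ 0.5013 -0.3024  0.1019] total [ 0.0078  0.1655 -0.0058] [-0.0022  0.0013  0.0014] (row max .2 / .0716)
0.06329138188422902 [-0.00295576  0.53028711 -0.73269012]
```

View pics/n1.png

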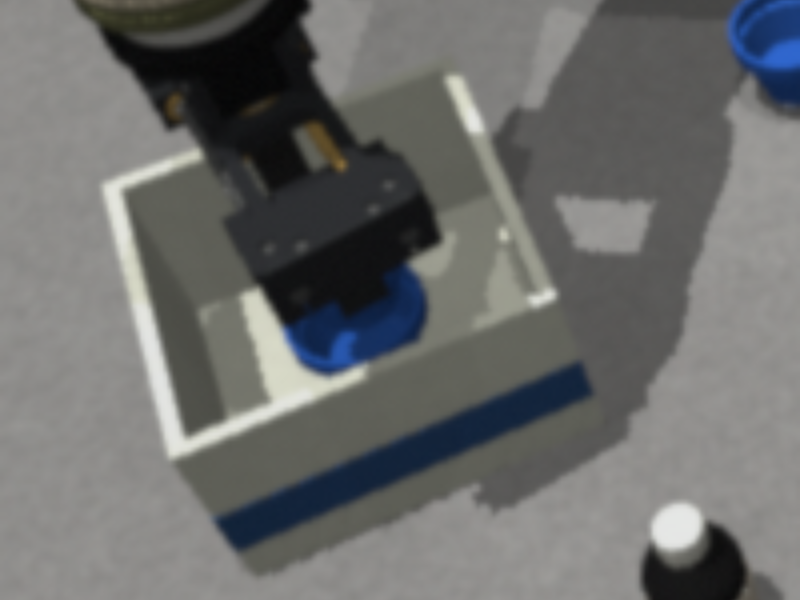

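The beaker hangs over the case and is going into beaker0's mouth. The body clears the walls. I'll lower it the rest of the way.

>>> carry_out(targets=[[0.008,0.06,-0.006,-0.002,0.001,0.001,0.6],[0,0.06,0,0,0,0,0.6],[0,0.035,0,0,0,0,0.6],[0,0.01,0,0,0,0,0.6],[0,0,0,0,0,0,0.6]])

```text
time_s: 15.3
eef_pos: [0.502, -0.3064, 0.0648]
tool_rot: [-1.21, 1.2, -1.218]
ft_force: [-0.1, 0.4, -0.5]
opening: 0.0639
```

Run:
```python
from h import *
delta([.5,-.3045,.059],0);s=pose()[2];print(s["opening"],s["ft_force"])
```

```text
at [ 0.502  -0.3064  0.0648] total [-0.0077  0.023  -0.008 ] [-0.0034  0.0005  0.0037] (row max .2 / .0716)
0.06394361110668924 [-0.10085474  0.40803686 -0.45006159]
```

>>> carry_out(targets=[[-0.006,0.018,-0.006,-0.003,0,0.003,0.6],[0,0.014,0,0,0,0,0.6],[0,0.01,0,0,0,0,0.6],[0,0,0,0,0,0,0.6]])

```text
time_s: 15.7
eef_pos: [0.5009, -0.3073, 0.0598]
tool_rot: [-1.213, 1.201, -1.217]
ft_force: [0.5, -0.6, -1.1]
opening: 0.0639
```

Run:
```python
from h import *
delta([.5,-.3045,.0585],0);s=pose()[2];print(s["opening"],s["ft_force"])
```

```text
at [ 0.5009 -0.3073  0.0598] total [-0.0113  0.0053 -0.0038] [-0.002   0.0007  0.0041] (row max .2 / .0716)
0.06387175471807664 [ 0.5058085  -0.62206121 -1.11864532]
```

>>> carry_out(targets=[[0,0,0,0,0,0,0.93],[0,0,0,0,0,0,0.93],[0,0,0,0,0,0,0.93],[0,0,0,0,0,0,0.93]])

```text
time_s: 16.1
eef_pos: [0.5014, -0.3074, 0.06]
tool_rot: [-1.213, 1.2, -1.217]
ft_force: [0.1, 0.7, -0.5]
opening: 0.0819
```

>>> carry_out(targets=[[0,-0.06,0,0,0,0,0.93],[0,-0.16,0,-0.002,0,0.003,0.93],[0,-0.18,0,0,0,0,0.93],[0,-0.05,0,0,0,0,1],[-0.1,0,-0.01,0,0,0,1]])

```text
time_s: 16.6
eef_pos: [0.4984, -0.283, 0.1748]
tool_rot: [-1.21, 1.211, -1.209]
ft_force: [-0.1, -0.2, -1.1]
opening: 0.0883
```

>>> carry_out(targets=[[-0.18,0,-0.022,0,0,0,1],[-0.19,0,-0.024,0,0,0,1],[-0.19,0,-0.024,0,0,0,1],[-0.19,0,-0.024,0,0,0,1],[-0.14,0,-0.02,0,0,0,1]])

```text
time_s: 17.1
eef_pos: [0.4691, -0.0551, 0.1746]
tool_rot: [-1.207, 1.212, -1.215]
ft_force: [0.5, -0.4, 0.3]
opening: 0.0884
```

```bash
cat > look.py <<'E'
from h import *
p,d=snapshot("top");[print(b) for b in beakers("top",p)]
t=[float(a) for a in sys.argv[1:4]];delta(t,0);s=pose()[2];print(s["opening"],s["ft_force"].round(1),s["time_s"])
E
python3 look.py .4675 -.0475 .039
python3 - <<'E'
from h import *
p,d=snapshot("scene");[print(b) for b in beakers("scene",p)]
E
```

```text
(array([212., 301.]), 0.488, 0.2945, 0.0306)
(array([467., 301.]), 0.5003, -0.3095, 0.0342)
(array([320., 227.]), 0.6706, 0.0451, 0.0333)
(array([360., 226.]), 0.6765, -0.0533, 0.0331)
at [ 0.4678 -0.0512  0.1745] total [-0.0147  0.5422 -0.0012] [ 0.0001 -0.0018 -0.0002] (row max .2 / .0716)
0.08784660125640006 [-2.4  2.8 -0.4] 17.15
(array([165., 466.]), 0.8103, -0.4003, 0.0651)
(array([137., 301.]), 0.4928, -0.3045, 0.0388)
(array([303., 300.]), 0.6858, -0.0615, 0.0388)
(array([341., 272.]), 0.6817, 0.0358, 0.0405)
(array([247., 235.]), 0.4805, -0.0513, 0.0442)
(array([230., 200.]), 0.3626, -0.0258, 0.0354)
(array([370., 174.]), 0.4904, 0.285, 0.0426)
```

>>> carry_out(targets=[[-0.013,0.12,-0.001,0,-0.002,0,1],[0,0.15,0,0,0,0,1],[0,0.14,0,0,0,0,1],[0,0.06,0,0,0,0,1],[0,0,0,0,0,0,1]])

```text
time_s: 17.7
eef_pos: [0.4714, -0.0531, 0.0544]
tool_rot: [-1.209, 1.2, -1.213]
ft_force: [-0.5, -0.4, 0.6]
opening: 0.0881
```

```bash
python3 look.py .4675 -.0475 .0385
```

```text
(array([212., 301.]), 0.4889, 0.2946, 0.0299)
(array([467., 301.]), 0.4998, -0.3092, 0.0343)
(array([320., 227.]), 0.6706, 0.0451, 0.0333)
(array([360., 226.]), 0.6761, -0.0543, 0.0332)
at [ 0.4718 -0.0532  0.0553] total [-0.0233  0.0669 -0.0176] [-0.0037  0.0015  0.0021] (row max .2 / .0716)
0.08788435282789744 [ 0.   0.3 -0.3] 17.75
```

>>> carry_out(targets=[[-0.022,0.04,-0.017,-0.003,0.001,0.002,1],[0,0.03,0,0,0,0,1],[0,0.012,0,0,0,0,1],[0,0,0,0,0,0,1]])

```text
time_s: 18.15
eef_pos: [0.4689, -0.0486, 0.0355]
tool_rot: [-1.206, 1.204, -1.213]
ft_force: [1.1, -0.2, -0.1]
opening: 0.0882
```

```bash
python3 look.py .4675 -.0475 .0385|tail -2
```

```text
at [ 0.469  -0.0486  0.0356] total [-0.0044 -0.0115 -0.0059] [-0.0029  0.0002  0.0008] (row max .2 / .0716)
0.08795801932827457 [-0.1  0.3 -0.4] 18.2
```

>>> carry_out(targets=[[-0.004,-0.016,-0.005,0,0,0,1],[0,0,0,0,0,0,1]])

```text
time_s: 18.4
eef_pos: [0.4679, -0.0476, 0.0405]
tool_rot: [-1.206, 1.203, -1.214]
ft_force: [0.7, 0.7, 0.3]
opening: 0.0879
```

>>> carry_out(targets=[[0,0,0,0,0,0,0.6],[0,0,0,0,0,0,0.6],[0,0,0,0,0,0,0.6],[0,0,0,0,0,0,0.6],[0,0,0,0,0,0,0.6]], grip_force=20)

```text
time_s: 18.9
eef_pos: [0.4681, -0.0476, 0.0411]
tool_rot: [-1.205, 1.202, -1.214]
ft_force: [-0.9, 0.3, 0.7]
opening: 0.0637
```

```bash
python3 look.py .4675 -.0475 .0385|tail -2
```

```text
at [ 0.4681 -0.0476  0.0411] total [-0.0006  0.0106 -0.0025] [-0.0039  0.0003  0.0012] (row max .2 / .0716)
0.06381572357792699 [-0.6  1.   0.5] 18.95
```

>>> carry_out(targets=[[0,-0.04,0,-0.003,0,0.001,0.6],[0,-0.15,0,0,0,0,0.6],[0,-0.18,0,0,0,0,0.6],[0,-0.16,0,0,0,0,0.6],[0.08,0,0.01,0,0,0,0.6]])

```text
time_s: 19.45
eef_pos: [0.4695, -0.0665, 0.1773]
tool_rot: [-1.212, 1.21, -1.205]
ft_force: [-0.5, -0.3, -0.7]
opening: 0.0642
```

>>> carry_out(targets=[[0.18,0,0.023,0,0,0,0.6],[0.19,0,0.025,0,0,0,0.6],[0.19,0,0.025,0,0,0,0.6],[0.19,0,0.025,0,0,0,0.6],[0.15,0,0.02,0,0,0,0.6]])

```text
time_s: 19.95
eef_pos: [0.5002, -0.2968, 0.1788]
tool_rot: [-1.213, 1.204, -1.203]
ft_force: [0.5, -0.5, -1.5]
opening: 0.064
```

>>> carry_out(targets=[[0,0,0,0,0,0,0.6]])

```text
time_s: 20.05
eef_pos: [0.5001, -0.301, 0.1779]
tool_rot: [-1.211, 1.206, -1.206]
ft_force: [-0.6, -0.2, -1.2]
opening: 0.0638
```

```bash
python3 look.py .501 -.3055 .0715|tail -2
```

```text
at [ 0.4999 -0.2989  0.1779] total [0.0269 0.4255 0.0048] [ 0.0004  0.0024 -0.0005] (row max .2 / .0716)
0.06377870965886816 [ 0.2  0.2 -0.7] 20.1
```

>>> carry_out(targets=[[0.025,0.1,0.005,0,0.002,0,0.6],[0,0.1,0,0,0,0,0.6],[0,0.1,0,0,0,0,0.6],[0,0.05,0,0,0,0,0.6],[0,0,0,0,0,0,0.6]])

```text
time_s: 20.6
eef_pos: [0.5008, -0.2991, 0.088]
tool_rot: [-1.21, 1.208, -1.203]
ft_force: [0.1, 0.1, -0.3]
opening: 0.0638
```

```bash
python3 look.py .501 -.3055 .0715|tail -2
```

```text
at [ 0.5011 -0.2993  0.0888] total [ 0.025   0.0692 -0.0005] [ 0.0003  0.0021 -0.001 ] (row max .2 / .0716)
0.0638034206979529 [-1.  -0.2 -1.2] 20.65
```

>>> carry_out(targets=[[0.022,0.015,0,0,0.002,-0.001,0.6],[0.005,0.03,0,0,0,0,0.6],[0,0.022,0,0,0,0,0.6],[0,0.008,0,0,0,0,0.6],[0,0,0,0,0,0,0.6]])

```text
time_s: 21.15
eef_pos: [0.5021, -0.3064, 0.072]
tool_rot: [-1.211, 1.204, -1.212]
ft_force: [-2.2, -0.4, 0.8]
opening: 0.0641
```

```bash
python3 look.py .501 -.3055 .0715|tail -2
```

```text
at [ 0.5021 -0.3063  0.072 ] total [-0.0033  0.0021 -0.0044] [-0.0013  0.0006  0.0018] (row max .2 / .0716)
0.06383253472246758 [-1.   1.3  0.9] 21.2
```

>>> carry_out(targets=[[0,0,0,0,0,0,0.93],[0,0,0,0,0,0,0.93],[0,0,0,0,0,0,0.93],[0,0,0,0,0,0,0.93],[0,-0.06,0,0,0,0,0.93]])

```text
time_s: 21.7
eef_pos: [0.5017, -0.3055, 0.0858]
tool_rot: [-1.21, 1.207, -1.21]
ft_force: [0.9, -0.3, 0.1]
opening: 0.0819
```

>>> carry_out(targets=[[0,-0.16,0,0,0,0,0.93],[0,-0.18,0,0,0,0,0.93],[0,0,0,0,0,0,1],[-0.08,0,0.057,0,0,0,1],[-0.14,0,0.1,0,0,0,1]])

```text
time_s: 22.2
eef_pos: [0.5403, -0.2528, 0.1748]
tool_rot: [-1.207, 1.209, -1.217]
ft_force: [0.8, -0.4, -0.8]
opening: 0.0884
```

>>> carry_out(targets=[[-0.15,0,0.107,0,0,0,1],[-0.15,0,0.107,0,0,0,1],[-0.15,0,0.107,0,0,0,1],[-0.15,0,0.107,0,0,0,1],[-0.14,0,0.1,0,0,0,1]])

```text
time_s: 22.7
eef_pos: [0.6768, -0.0615, 0.1709]
tool_rot: [-1.207, 1.215, -1.216]
ft_force: [0.5, -1.1, 0.4]
opening: 0.088
```

```bash
python3 look.py .6798 -.0565 .039
python3 - <<'E'
from h import *
p,d=snapshot("scene");[print(b) for b in beakers("scene",p)]
E
```

```text
(array([211., 300.]), 0.4888, 0.2958, 0.0292)
(array([469., 301.]), 0.5002, -0.3133, 0.0349)
(array([320., 227.]), 0.6706, 0.0451, 0.0333)
at [ 0.6791 -0.0559  0.1703] total [0.0027 0.5251 0.0025] [-0.0002 -0.0018 -0.0002] (row max .2 / .0716)
0.08809397758826758 [-2.4  3.1 -1.4] 22.75
(array([165., 466.]), 0.8103, -0.4003, 0.0651)
(array([303., 300.]), 0.685, -0.0621, 0.0392)
(array([136., 299.]), 0.4867, -0.3035, 0.0437)
(array([341., 273.]), 0.6792, 0.0358, 0.0423)
(array([231., 200.]), 0.3639, -0.023, 0.0383)
(array([370., 175.]), 0.4916, 0.2846, 0.0415)
```

>>> carry_out(targets=[[0,0.12,0.002,0,-0.002,0,1],[0,0.15,0,0,0,0,1],[0,0.14,0,0,0,0,1],[0,0.05,0,0,0,0,1],[0,0,0,0,0,0,1]])

```text
time_s: 23.3
eef_pos: [0.6778, -0.0586, 0.0495]
tool_rot: [-1.212, 1.207, -1.207]
ft_force: [0.0, 0.9, 0.6]
opening: 0.0878
```

```bash
python3 look.py .6798 -.0565 .0385|tail -2
```

```text
at [ 0.6781 -0.0588  0.0505] total [-0.0091  0.0479  0.0068] [-0.0002  0.0014  0.0007] (row max .2 / .0716)
0.08789144878479156 [ 0.  -0.4 -0.4] 23.35
```

>>> carry_out(targets=[[-0.009,0.03,0.007,0,0.001,0,1],[0,0.016,0,0,0,0,1],[0,0.004,0,0,0,0,1],[0,0,0,0,0,0,1]])

```text
time_s: 23.75
eef_pos: [0.6821, -0.0573, 0.042]
tool_rot: [-1.206, 1.202, -1.215]
ft_force: [-0.3, 0.2, -0.1]
opening: 0.0879
```

```bash
python3 look.py .6798 -.0565 .0385|tail -2
```

```text
at [ 0.6822 -0.0573  0.0421] total [-0.0033  0.0143 -0.0096] [-0.004   0.0001  0.0017] (row max .2 / .0716)
0.08804615052818923 [-0.2 -0.7 -0.1] 23.8
```

>>> carry_out(targets=[[-0.003,0.014,-0.009,-0.003,0,0.001,1],[0,0.004,0,0,0,0,1],[0,0,0,0,0,0,1]])

```text
time_s: 24.1
eef_pos: [0.68, -0.0566, 0.038]
tool_rot: [-1.208, 1.206, -1.212]
ft_force: [-0.8, -0.1, 0.4]
opening: 0.0881
```

>>> carry_out(targets=[[0,0,0,0,0,0,0.6],[0,0,0,0,0,0,0.6],[0,0,0,0,0,0,0.6],[0,0,0,0,0,0,0.6],[0,0,0,0,0,0,0.6]], grip_force=20)

```text
time_s: 24.6
eef_pos: [0.6799, -0.0566, 0.0381]
tool_rot: [-1.209, 1.206, -1.211]
ft_force: [0.1, 0.1, -0.4]
opening: 0.0639
```

```bash
python3 look.py .6798 -.0565 .0385|tail -2
```

```text
at [ 0.6799 -0.0566  0.0381] total [-0.0003 -0.0016 -0.0006] [-0.0012  0.0001  0.0008] (row max .2 / .0716)
0.0640885876073309 [-0.1 -0.1  0.2] 24.65
```

>>> carry_out(targets=[[0,-0.04,0,0,0,0,0.6],[0,-0.15,0,0,0,0,0.6],[0,-0.18,0,0,0,0,0.6],[0,-0.18,0,0,0,0,0.6],[0.08,-0.02,-0.057,0,0,0,0.6]])

```text
time_s: 25.15
eef_pos: [0.6653, -0.0746, 0.1862]
tool_rot: [-1.211, 1.207, -1.207]
ft_force: [0.4, -0.3, -1.0]
opening: 0.0641
```

>>> carry_out(targets=[[0.14,0,-0.1,0,0,0,0.6],[0.15,0,-0.107,0,0,0,0.6],[0.15,0,-0.107,0,0,0,0.6],[0.15,0,-0.107,0,0,0,0.6],[0.15,0,-0.107,0,0,0,0.6]])

```text
time_s: 25.65
eef_pos: [0.5314, -0.2633, 0.1929]
tool_rot: [-1.211, 1.193, -1.21]
ft_force: [-0.0, 0.2, -0.0]
opening: 0.0637
```

>>> carry_out(targets=[[0.13,0,-0.1,0,0,0,0.6],[0,0,0,0,0,0,0.6]])

```text
time_s: 25.85
eef_pos: [0.5028, -0.3012, 0.1946]
tool_rot: [-1.209, 1.196, -1.215]
ft_force: [0.6, 0.7, -0.8]
opening: 0.0637
```

```bash
python3 look.py .5015 -.3055 .0805|tail -2
```

```text
at [ 0.504  -0.2996  0.1948] total [ 0.0206  0.4571 -0.0148] [-0.005   0.0027  0.003 ] (row max .2 / .0716)
0.06403888393342162 [ 0.8  0.5 -0. ] 25.9
```

>>> carry_out(targets=[[0.026,0.1,-0.014,-0.005,0.003,0.003,0.6],[0,0.12,0,0,0,0,0.6],[0,0.1,0,0,0,0,0.6],[0,0.05,0,0,0,0,0.6],[0,0,0,0,0,0,0.6]])

```text
time_s: 26.4
eef_pos: [0.5046, -0.3029, 0.1027]
tool_rot: [-1.209, 1.202, -1.211]
ft_force: [-0.3, -0.3, -1.3]
opening: 0.0638
```

```bash
python3 look.py .5015 -.3055 .0805|tail -2
```

```text
at [ 0.505  -0.3032  0.1036] total [ 0.009   0.0925 -0.0145] [-0.0029  0.0016  0.0016] (row max .2 / .0716)
0.06402154447209255 [ 0.4  0.7 -0.7] 26.45
```

>>> carry_out(targets=[[0.009,0.03,-0.014,-0.003,0.002,0.002,0.6],[0,0.035,0,0,0,0,0.6],[0,0.022,0,0,0,0,0.6],[0,0.012,0,0,0,0,0.6],[0,0,0,0,0,0,0.6]])

```text
time_s: 26.95
eef_pos: [0.5032, -0.3066, 0.0816]
tool_rot: [-1.211, 1.203, -1.215]
ft_force: [-1.2, -0.6, 0.2]
opening: 0.0641
```

```bash
python3 look.py .5015 -.3055 .0805|tail -2
```

```text
at [ 0.5031 -0.3065  0.0816] total [-0.004   0.0042 -0.0066] [-0.0019  0.0003  0.0025] (row max .2 / .0716)
0.06377002623431761 [-2.9 -0.6  3.6] 27.0
```

>>> carry_out(targets=[[0,0,0,0,0,0,0.93],[0,0,0,0,0,0,0.93],[0,0,0,0,0,0,0.93],[0,0,0,0,0,0,0.93],[0,-0.06,0,0,0,0,0.93]])

```text
time_s: 27.5
eef_pos: [0.5027, -0.3056, 0.0949]
tool_rot: [-1.209, 1.206, -1.212]
ft_force: [0.3, -0.6, -0.2]
opening: 0.0821
```

>>> carry_out(targets=[[0,-0.16,0,0,0,0,0.93],[0,-0.16,0,0,0,0,0.93],[0,0,0,0,0,0,1],[-0.1,0,0.05,0,0,0,1],[-0.165,0,0.081,0,0,0,1]])

```text
time_s: 28.0
eef_pos: [0.535, -0.2418, 0.1782]
tool_rot: [-1.206, 1.209, -1.218]
ft_force: [0.8, 0.6, 0.0]
opening: 0.0884
```

>>> carry_out(targets=[[-0.165,0,0.081,0,0,0,1],[-0.165,0,0.081,0,0,0,1],[-0.165,0,0.081,0,0,0,1],[-0.165,0,0.081,0,0,0,1],[-0.165,0,0.081,0,0,0,1]])

```text
time_s: 28.5
eef_pos: [0.6399, -0.0283, 0.1743]
tool_rot: [-1.206, 1.215, -1.218]
ft_force: [0.8, -0.1, 0.5]
opening: 0.0878
```

>>> carry_out(targets=[[-0.165,0,0.081,0,0,0,1],[-0.1,0,0.05,0,0,0,1],[0,0,0,0,0,0,1]])

```text
time_s: 28.8
eef_pos: [0.6748, 0.0466, 0.1707]
tool_rot: [-1.21, 1.213, -1.211]
ft_force: [-0.5, -0.6, 0.5]
opening: 0.0882
```

```bash
python3 look.py .6742 .0426 .039
python3 - <<'E'
from h import *
p,d=snapshot("scene");[print(b) for b in beakers("scene",p)]
E
```

```text
(array([343., 374.]), 0.3262, -0.0165, 0.0284)
(array([211., 301.]), 0.4877, 0.2957, 0.0301)
(array([470., 301.]), 0.5012, -0.3174, 0.0354)
at [0.6742 0.0451 0.1706] total [0.0096 0.5265 0.0018] [ 0.0016 -0.002   0.0004] (row max .2 / .0716)
0.0880862915522378 [ 0.1  0.3 -0.1] 28.85
(array([165., 466.]), 0.8103, -0.4003, 0.0651)
(array([166., 332.]), 0.5864, -0.2881, 0.0509)
(array([135., 297.]), 0.4806, -0.3027, 0.0492)
(array([340., 272.]), 0.6788, 0.0332, 0.0412)
(array([231., 200.]), 0.3641, -0.024, 0.0373)
(array([373., 176.]), 0.4998, 0.2802, 0.0356)
```

>>> carry_out(targets=[[0.01,0.12,0.002,0.001,-0.002,0,1],[0,0.15,0,0,0,0,1],[0,0.14,0,0,0,0,1],[0,0.05,0,0,0,0,1],[0,0,0,0,0,0,1]])

```text
time_s: 29.4
eef_pos: [0.6732, 0.033, 0.054]
tool_rot: [-1.206, 1.214, -1.219]
ft_force: [-0.4, 0.8, 0.5]
opening: 0.0879
```

```bash
python3 look.py .6742 .0426 .0385|tail -2
```

```text
at [0.6736 0.0329 0.055 ] total [-0.0389  0.066   0.0018] [-0.0014 -0.0045  0.0014] (row max .2 / .0716)
0.08800933465667539 [-0.1  1.1  0.8] 29.45
```

>>> carry_out(targets=[[-0.038,0.02,0.002,-0.001,-0.004,0.001,1],[0,0.028,0,0,0,0,1],[0,0.014,0,0,0,0,1],[0,0,0,0,0,0,1]])

```text
time_s: 29.85
eef_pos: [0.6764, 0.0425, 0.0434]
tool_rot: [-1.204, 1.203, -1.215]
ft_force: [0.4, -0.3, -0.5]
opening: 0.0883
```

```bash
python3 look.py .6742 .0426 .0385|tail -2
```

```text
at [0.6765 0.0425 0.0437] total [-0.0003  0.0207 -0.0094] [-0.0043 -0.0003  0.0008] (row max .2 / .0716)
0.08807881981302508 [ 0.7  0.6 -0.2] 29.9
```

>>> carry_out(targets=[[0,0.018,-0.009,-0.004,0,0.001,1],[0,0.007,0,0,0,0,1],[0,0,0,0,0,0,1]])

```text
time_s: 30.2
eef_pos: [0.6744, 0.0425, 0.0376]
tool_rot: [-1.208, 1.209, -1.21]
ft_force: [-0.1, 0.1, 0.2]
opening: 0.0881
```

>>> carry_out(targets=[[0,0,0,0,0,0,0.6],[0,0,0,0,0,0,0.6],[0,0,0,0,0,0,0.6],[0,0,0,0,0,0,0.6],[0,0,0,0,0,0,0.6]], grip_force=20)

```text
time_s: 30.7
eef_pos: [0.6743, 0.0423, 0.0376]
tool_rot: [-1.208, 1.209, -1.21]
ft_force: [-0.5, 0.1, -0.8]
opening: 0.0651
```

```bash
python3 look.py .6742 .0426 .0385|tail -2
```

```text
at [0.6743 0.0424 0.0376] total [-0.001  -0.0036 -0.0003] [-0.0003 -0.0003 -0.0002] (row max .2 / .0716)
0.06467756405824325 [ 0.1 -0.4 -0.3] 30.75
```

>>> carry_out(targets=[[0,-0.04,0,0,0,0,0.6],[0,-0.15,0,0,0,0,0.6],[0,-0.18,0,0,0,0,0.6],[0,-0.18,0,0,0,0,0.6],[0.08,-0.05,-0.04,0,0,0,0.6]])

```text
time_s: 31.25
eef_pos: [0.6635, 0.0239, 0.1924]
tool_rot: [-1.212, 1.212, -1.205]
ft_force: [-0.9, -0.5, -1.3]
opening: 0.0646
```

>>> carry_out(targets=[[0.16,0,-0.078,0,0,0,0.6],[0.16,0,-0.078,0,0,0,0.6],[0.16,0,-0.078,0,0,0,0.6],[0.16,0,-0.078,0,0,0,0.6],[0.16,0,-0.078,0,0,0,0.6]])

```text
time_s: 31.75
eef_pos: [0.5648, -0.1797, 0.2002]
tool_rot: [-1.209, 1.197, -1.207]
ft_force: [0.1, -0.1, -0.1]
opening: 0.0646
```

>>> carry_out(targets=[[0.16,0,-0.078,0,0,0,0.6],[0.16,0,-0.078,0,0,0,0.6],[0.15,0,-0.075,0,0,0,0.6],[0,0,0,0,0,0,0.6]])

```text
time_s: 32.15
eef_pos: [0.5028, -0.3064, 0.2034]
tool_rot: [-1.208, 1.197, -1.215]
ft_force: [1.1, 0.1, -0.5]
opening: 0.0646
```

```bash
python3 look.py .502 -.3055 .0925|tail -2
```

```text
at [ 0.5038 -0.3045  0.2036] total [ 0.0021  0.4442 -0.0115] [-0.0048  0.0024  0.002 ] (row max .2 / .0716)
0.06511272215214815 [ 0.4  1.2 -0.5] 32.2
```

>>> carry_out(targets=[[0.01,0.1,-0.011,-0.005,0.002,0.002,0.6],[0,0.12,0,0,0,0,0.6],[0,0.1,0,0,0,0,0.6],[0,0.04,0,0,0,0,0.6],[0,0,0,0,0,0,0.6]])

```text
time_s: 32.7
eef_pos: [0.5042, -0.3035, 0.1146]
tool_rot: [-1.21, 1.202, -1.21]
ft_force: [-0.0, -0.3, -0.9]
opening: 0.0647
```

```bash
python3 look.py .502 -.3055 .0925|tail -2
```

```text
at [ 0.5045 -0.3038  0.1154] total [ 0.0066  0.0915 -0.0105] [-0.0025  0.002   0.0016] (row max .2 / .0716)
0.06483394735488428 [-0.2 -1.3 -0.3] 32.75
```

>>> carry_out(targets=[[0.008,0.03,-0.01,-0.003,0.002,0.002,0.6],[0,0.035,0,0,0,0,0.6],[0,0.022,0,0,0,0,0.6],[0,0.012,0,0,0,0,0.6],[0,0,0,0,0,0,0.6]])

```text
time_s: 33.25
eef_pos: [0.5033, -0.3069, 0.0928]
tool_rot: [-1.21, 1.205, -1.213]
ft_force: [-0.6, 0.1, 1.0]
opening: 0.0647
```

```bash
python3 look.py .502 -.3055 .0920|tail -2
```

```text
at [ 0.5032 -0.3068  0.0928] total [-0.0052  0.0032 -0.005 ] [-0.0014  0.0002  0.0018] (row max .2 / .0716)
0.06477900228600081 [-2.1 -0.4  1.2] 33.3
```

>>> carry_out(targets=[[0,0,0,0,0,0,0.93],[0,0,0,0,0,0,0.93],[0,0,0,0,0,0,0.93],[0,0,0,0,0,0,0.93],[0,-0.06,0,0,0,0,0.93]])

```text
time_s: 33.8
eef_pos: [0.503, -0.3062, 0.1067]
tool_rot: [-1.209, 1.207, -1.211]
ft_force: [-0.5, 0.6, 0.5]
opening: 0.0818
```

>>> carry_out(targets=[[0,-0.16,0,0,0,0,0.93],[0,-0.18,0,0,0,0,0.93],[-0.09,-0.06,0,0,0,0,1],[-0.19,0,-0.005,0,0,0,1],[-0.19,0,-0.005,0,0,0,1]])

```text
time_s: 34.3
eef_pos: [0.501, -0.1903, 0.2114]
tool_rot: [-1.205, 1.208, -1.219]
ft_force: [0.3, 0.5, -0.1]
opening: 0.0876
```

>>> carry_out(targets=[[-0.19,0,-0.005,0,0,0,1],[-0.19,0,-0.005,0,0,0,1],[-0.19,0,-0.005,0,0,0,1],[-0.19,0,-0.005,0,0,0,1],[-0.19,0,-0.005,0,0,0,1]])

```text
time_s: 34.8
eef_pos: [0.4951, 0.056, 0.2116]
tool_rot: [-1.201, 1.207, -1.223]
ft_force: [0.6, -0.3, 0.2]
opening: 0.0878
```

>>> carry_out(targets=[[-0.19,0,0,0,0,0,1],[-0.19,0,0,0,0,0,1],[-0.19,0,0,0,0,0,1],[-0.15,0,0,0,0,0,1],[0,0,0,0,0,0,1]])

```text
time_s: 35.3
eef_pos: [0.4944, 0.2488, 0.2115]
tool_rot: [-1.201, 1.202, -1.219]
ft_force: [0.2, -0.5, 0.6]
opening: 0.0881
```

```bash
python3 look.py .4915 .299 .16
python3 - <<'E'
from h import *
p,d=snapshot("scene");[print(b) for b in beakers("scene",p)]
cv2.imwrite("pics/s3.png",p[...,::-1]);np.savez("scene3.npz",p=p,d=d)
W=cloud("scene",d)
m=(BLUE(hsv(p))>0)&(abs(W[...,0]-.5)<.06)&(abs(W[...,1]+.305)<.06)&(W[...,2]>.08);print("stack top z",np.percentile(W[m][:,2],[5,50,95,99]).round(4))
E
```

```text
(array([338., 373.]), 0.3292, -0.0066, 0.0386)
(array([472., 301.]), 0.5019, -0.3218, 0.0353)
at [0.4945 0.2471 0.2115] total [-0.2083  0.2053 -0.0152] [-0.0053 -0.0022  0.0015] (row max .2 / .0716)
0.08816043972577782 [-1.   0.3  0.9] 35.35
(array([165., 466.]), 0.8103, -0.4003, 0.0651)
(array([135., 295.]), 0.4744, -0.3018, 0.0549)
(array([231., 200.]), 0.3641, -0.024, 0.0373)
(array([370., 175.]), 0.4907, 0.283, 0.041)
stack top z [0.0813 0.0907 0.0998 0.1009]
```

View pics/s3.png

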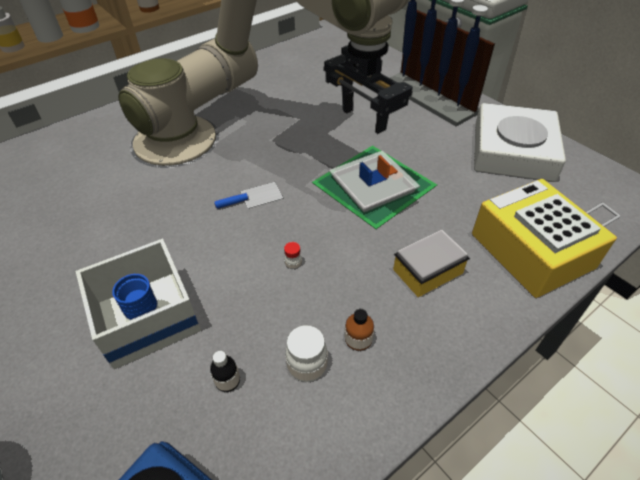

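All four are nested: the stack at (135,295) has its rim at about 0.100 m, as expected. The bench is clear, the jar is untouched, and the cover is on the mat at (375,180). Now to turn back and fetch the cover.

>>> carry_out(targets=[[-0.1,0,-0.006,-0.005,-0.002,0.001,1],[-0.11,0,-0.006,0,0,0,1],[0,0,0,0,0.07,0,1],[0,0,0,0,0.07,0,1],[0,0,0,0,0.07,0,1]])

```text
time_s: 35.9
eef_pos: [0.4939, 0.2924, 0.2117]
tool_rot: [-0.956, 1.538, -1.543]
ft_force: [0.1, -0.5, -0.2]
opening: 0.088
```

>>> carry_out(targets=[[0,0,0,0,0.07,0,1],[0,0,0,0,0.07,0,1],[0,0,0,0,0.07,0,1],[0,0,0,0,0.07,0,1],[0,0,0,0,0.07,0,1]])

```text
time_s: 36.4
eef_pos: [0.4963, 0.2835, 0.2121]
tool_rot: [-0.369, 2.022, -2.031]
ft_force: [0.7, 0.2, -0.2]
opening: 0.0876
```

>>> carry_out(targets=[[0,0,0,0,0.07,0,1],[0,0,0,0,0.07,0,1],[0,0,0,0,0.07,0,1],[0,0,0,0,0.05,0,1],[0,0,0,0,0,0,1]])

```text
time_s: 36.9
eef_pos: [0.4986, 0.2744, 0.2127]
tool_rot: [-0.22, -2.107, 2.118]
ft_force: [0.1, -0.3, 0.3]
opening: 0.0884
```

Run:
```python
from h import *
f=R.from_rotvec([-.184,-2.147,2.136]).as_matrix();print("release heading",np.rad2deg(np.arctan2(f[1,2],f[0,2])))
f=R.from_rotvec([-.176,-2.141,2.135]).as_matrix();print("case heading",np.rad2deg(np.arctan2(f[1,2],f[0,2])))
delta([.4915,.299,.1],np.deg2rad(80.5));print(pose()[2]["qpos"].round(2))
```

```text
release heading -99.2669951627066
case heading -99.28204192701885
at [0.4986 0.2744 0.2127] total [ 0.0484  0.4502 -0.0929] [-0.0027 -0.0196 -0.0003] (row max .2 / .0716)
[ 0.3   0.43  1.29 -0.01  1.42  2.08]
```

>>> carry_out(targets=[[0.048,0.05,-0.093,-0.003,-0.018,0,1],[0,0.12,0,0,0,0,1],[0,0.12,0,0,0,0,1],[0,0.06,0,0,0,0,1],[0,0,0,0,0,0,1]])

```text
time_s: 37.4
eef_pos: [0.4941, 0.2948, 0.1238]
tool_rot: [-0.176, -2.142, 2.138]
ft_force: [-0.0, 0.5, 1.0]
opening: 0.0882
```

Run:
```python
from h import *
delta([.4915,.299,.0339],np.deg2rad(80.73))
```

```text
at [0.4941 0.2948 0.1238] total [ 0.0145  0.3595 -0.0142] [ 0.0009  0.001  -0.002 ] (row max .2 / .0716)
```

>>> carry_out(targets=[[0.014,0.1,-0.014,0.001,0.001,-0.002,1],[0,0.1,0,0,0,0,1],[0,0.1,0,0,0,0,1],[0,0.03,0,0,0,0,1],[0,0,0,0,0,0,1]])

```text
time_s: 37.9
eef_pos: [0.4954, 0.2965, 0.0441]
tool_rot: [-0.176, -2.146, 2.14]
ft_force: [-0.2, 1.1, 0.3]
opening: 0.088
```

Run:
```python
from h import *
delta([.4915,.299,.0339],np.deg2rad(80.73))
```

```text
at [0.4954 0.2965 0.0441] total [ 0.0174  0.0406 -0.0074] [ 0.0015  0.0024 -0.0033] (row max .2 / .0716)
```

>>> carry_out(targets=[[0.02,0.02,-0.007,0.001,0.002,-0.003,1],[0,0.015,0,0,0,0,1],[0,0.005,0,0,0,0,1],[0,0,0,0,0,0,1]])

```text
time_s: 38.3
eef_pos: [0.4924, 0.2994, 0.0373]
tool_rot: [-0.179, -2.144, 2.137]
ft_force: [-0.2, -0.5, 0.0]
opening: 0.088
```

Run:
```python
from h import *
delta([.4915,.299,.0339],np.deg2rad(80.73))
```

```text
at [0.4924 0.2994 0.0373] total [0.0032 0.0135 0.0023] [ 0.0018  0.0006 -0.0027] (row max .2 / .0716)
```

>>> carry_out(targets=[[0.003,0.012,0.002,0.001,0,-0.002,1],[0,0.005,0,0,0,0,1],[0,0,0,0,0,0,1]])

```text
time_s: 38.6
eef_pos: [0.4918, 0.2992, 0.0334]
tool_rot: [-0.174, -2.141, 2.137]
ft_force: [-0.7, -0.3, -0.4]
opening: 0.0879
```

>>> carry_out(targets=[[0,0,0,0,0,0,0.4],[0,0,0,0,0,0,0.4],[0,0,0,0,0,0,0.4],[0,0,0,0,0,0,0.4],[0,0,0,0,0,0,0.4]], grip_force=30)

```text
time_s: 39.1
eef_pos: [0.4917, 0.2987, 0.0334]
tool_rot: [-0.174, -2.14, 2.138]
ft_force: [-0.4, -3.1, 0.8]
opening: 0.0502
```

>>> carry_out(targets=[[0,0,0,0,0,0,0.4],[0,0,0,0,0,0,0.4]])

```text
time_s: 39.3
eef_pos: [0.4917, 0.2987, 0.0335]
tool_rot: [-0.174, -2.14, 2.137]
ft_force: [-0.1, -1.3, 0.8]
opening: 0.0496
```

Run:
```python
from h import *
delta([.4915,.299,.0339],np.deg2rad(80.73));s=pose()[2];print(s["opening"],s["ft_force"])
```

```text
at [0.4917 0.2987 0.0335] total [ 0.001  -0.0015 -0.0009] [ 0.0007  0.0007 -0.0009] (row max .2 / .0716)
0.04963597074770348 [-0.08194937 -1.26282605  0.7837171 ]
```

>>> carry_out(targets=[[0,-0.05,0,0,0,0,0.4],[0,-0.15,0,0,0,0,0.4],[0,-0.18,0,0,0,0,0.4],[0,-0.18,0,0,0,0,0.4],[0,-0.1,0.0,0,0,0,0.4]])

```text
time_s: 39.8
eef_pos: [0.4888, 0.2981, 0.2015]
tool_rot: [-0.161, -2.13, 2.137]
ft_force: [0.4, 0.6, -4.5]
opening: 0.0496
```

Run:
```python
from h import *
delta([.4998,-.3094,.19],np.deg2rad(80.73));s=pose()[2];print(s["opening"],s["ft_force"])
```

```text
at [0.4888 0.2981 0.2015] total [-0.4309  0.0523  2.3916] [-0.0021  0.0009  0.0045] (row max .2 / .0716)
0.04962863734710818 [ 0.40568384  0.56970332 -4.49195628]
```

>>> carry_out(targets=[[-0.015,0,0.08,-0.002,0.001,0.004,0.4],[-0.028,0,0.155,0,0,0,0.4],[-0.028,0,0.155,0,0,0,0.4],[-0.028,0,0.155,0,0,0,0.4],[-0.028,0,0.155,0,0,0,0.4]])

```text
time_s: 40.3
eef_pos: [0.4916, 0.1197, 0.2085]
tool_rot: [-0.173, -2.151, 2.14]
ft_force: [0.8, -0.5, -3.6]
opening: 0.0497
```

>>> carry_out(targets=[[-0.028,0,0.155,0,0,0,0.4],[-0.028,0,0.155,0,0,0,0.4],[-0.028,0,0.155,0,0,0,0.4],[-0.028,0,0.155,0,0,0,0.4],[-0.028,0,0.155,0,0,0,0.4]])

```text
time_s: 40.8
eef_pos: [0.494, -0.084, 0.2103]
tool_rot: [-0.172, -2.152, 2.141]
ft_force: [0.9, 0.2, -4.2]
opening: 0.0492
```

>>> carry_out(targets=[[-0.028,0,0.155,0,0,0,0.4],[-0.028,0,0.155,0,0,0,0.4],[-0.028,0,0.155,0,0,0,0.4],[-0.028,0,0.12,0,0,0,0.4],[0,0,0,0,0,0,0.4]])

```text
time_s: 41.3
eef_pos: [0.4973, -0.2423, 0.2115]
tool_rot: [-0.176, -2.15, 2.138]
ft_force: [-0.3, 0.3, -4.9]
opening: 0.0496
```

Run:
```python
from h import *
delta([.4998,-.3094,.15],np.deg2rad(80.73));s=pose()[2];print(s["opening"],s["ft_force"])
```

```text
at [ 0.4973 -0.2423  0.2115] total [-0.0498  0.2447  0.265 ] [ 0.0029  0.0028 -0.0036] (row max .2 / .0716)
0.04958645280332803 [-0.26682711  0.34982726 -4.8718057 ]
```

>>> carry_out(targets=[[-0.025,0,0.13,0.003,0.003,-0.003,0.4],[-0.025,0,0.135,0,0,0,0.4],[0,0,0,0,0,0,0.4],[0,0.1,0,0,0,0,0.4],[0,0,0,0,0,0,0.4]])

```text
time_s: 41.8
eef_pos: [0.4983, -0.3083, 0.187]
tool_rot: [-0.172, -2.14, 2.134]
ft_force: [-0.6, -0.4, -5.0]
opening: 0.0497
```

Run:
```python
from h import *
delta([.4998,-.3094,.145],np.deg2rad(80.73));s=pose()[2];print(s["opening"],s["ft_force"])
```

```text
at [ 0.4983 -0.3083  0.187 ] total [-0.0066  0.1682  0.0038] [0.0013 0.0001 0.0005] (row max .2 / .0716)
0.04969572233009323 [-0.63170087 -0.43655398 -5.04354818]
```

>>> carry_out(targets=[[-0.006,0.06,0.004,0.001,0,0,0.4],[0,0.07,0,0,0,0,0.4],[0,0.03,0,0,0,0,0.4],[0,0,0,0,0,0,0.4]])

```text
time_s: 42.2
eef_pos: [0.501, -0.306, 0.1506]
tool_rot: [-0.172, -2.14, 2.14]
ft_force: [0.6, 0.9, -4.6]
opening: 0.0498
```

Run:
```python
from h import *
delta([.4998,-.3094,.14],np.deg2rad(80.73));s=pose()[2];print(s["opening"],s["ft_force"])
p,d=snapshot("scene");cv2.imwrite("pics/c1.png",cv2.resize(p[200:380,50:250],(800,720))[100:700,...,::-1])
```

```text
at [ 0.501  -0.306   0.1506] total [0.0026 0.0426 0.0141] [-0.      0.0016 -0.0009] (row max .2 / .0716)
0.049809102724402865 [ 0.63763005  0.88158418 -4.62260251]
```

View pics/c1.png

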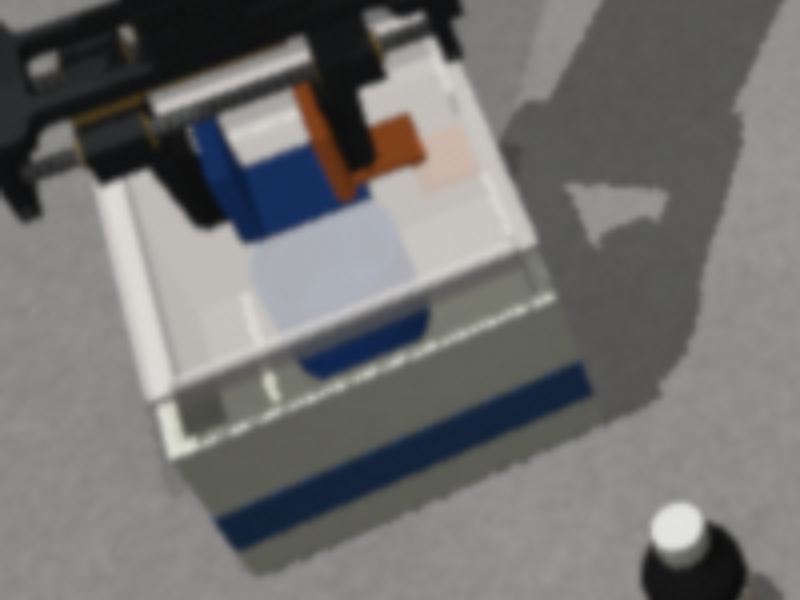

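The cover is held level above the case with its edges parallel to the walls and the tab pressed. I'll correct the 3 mm offset and lower.

>>> carry_out(targets=[[0.003,0,0.016,0,0.002,-0.001,0.4],[0,0.02,0,0,0,0,0.4],[0,0.02,0,0,0,0,0.4],[0,0,0,0,0,0,0.4]])

```text
time_s: 42.65
eef_pos: [0.5005, -0.3106, 0.1434]
tool_rot: [-0.178, -2.135, 2.142]
ft_force: [-0.6, 0.8, -4.0]
opening: 0.0493
```

Run:
```python
from h import *
delta([.4998,-.3094,.1185],np.deg2rad(80.73));s=pose()[2];print(s["opening"],s["ft_force"])
```

```text
at [ 0.5005 -0.3106  0.1434] total [ 0.0039  0.0996 -0.0047] [-0.0014 -0.0004 -0.0019] (row max .2 / .0716)
0.049332030265793636 [-0.63345659  0.79556847 -3.98347561]
```

>>> carry_out(targets=[[0.003,0.02,-0.004,-0.001,0,-0.002,0.4],[0,0.02,0,0,0,0,0.4],[0,0.012,0,0,0,0,0.4],[0,0,0,0,0,0,0.4]])

```text
time_s: 43.05
eef_pos: [0.4998, -0.3094, 0.129]
tool_rot: [-0.173, -2.136, 2.136]
ft_force: [0.3, 0.2, -4.4]
opening: 0.0499
```

Run:
```python
from h import *
delta([.4998,-.3094,.1185],np.deg2rad(80.73));s=pose()[2];print(s["opening"],s["ft_force"],s["torque"])
```

```text
at [ 0.4998 -0.3094  0.129 ] total [-0.0001  0.0421 -0.0002] [-0.0002 -0.0004  0.0005] (row max .2 / .0716)
0.04985724767744697 [ 0.29427039  0.19198549 -4.39216743] [-0.01564067  0.04786082 -0.00382737]
```

Lips are in with no contact force. Continuing down.

>>> carry_out(targets=[[0,0.015,0,0,0,0,0.4],[0,0.015,0,0,0,0,0.4],[0,0.01,0,0,0,0,0.4],[0,0.005,0,0,0,0,0.4],[0,0,0,0,0,0,0.4]])

```text
time_s: 43.55
eef_pos: [0.5, -0.3096, 0.1189]
tool_rot: [-0.175, -2.136, 2.138]
ft_force: [0.7, -0.3, -3.5]
opening: 0.0494
```

Run:
```python
from h import *
delta([.4998,-.3094,.1185],np.deg2rad(80.73));s=pose()[2];print(s["opening"],s["ft_force"],s["torque"])
```

```text
at [ 0.5    -0.3096  0.1189] total [ 0.001   0.0017 -0.0008] [-0.0005 -0.0006 -0.0004] (row max .2 / .0716)
0.049406331634364524 [ 0.71655763 -0.30406462 -3.52635217] [0.15559404 0.00306727 0.04990232]
```

>>> carry_out(targets=[[0,0.01,0,0,0,0,0.4],[0,0.01,0,0,0,0,0.4],[0,0.006,0,0,0,0,0.4]])

```text
time_s: 43.85
eef_pos: [0.5002, -0.3098, 0.1184]
tool_rot: [-0.18, -2.134, 2.143]
ft_force: [-3.4, 0.4, 6.8]
opening: 0.05
```

Run:
```python
from h import *
delta([.4998,-.3094,.1185],np.deg2rad(80.73));s=pose()[2];print(s["opening"],s["ft_force"],s["torque"])
```

```text
at [ 0.5002 -0.3098  0.1184] total [ 0.0018 -0.0003 -0.0013] [-0.0016 -0.0007 -0.0024] (row max .2 / .0716)
0.04999029914651674 [-3.35361706  0.44533363  6.78947218] [1.13265142 0.51531479 0.09306012]
```

>>> carry_out(targets=[[0,0,0,0,0,0,1],[0,0,0,0,0,0,1],[0,0,0,0,0,0,1],[0,0,0,0,0,0,1],[0,0,0,0,0,0,1]])

```text
time_s: 44.35
eef_pos: [0.5008, -0.3095, 0.1187]
tool_rot: [-0.181, -2.135, 2.144]
ft_force: [-0.1, 0.3, 0.9]
opening: 0.0871
```

>>> carry_out(targets=[[0,-0.05,0,0,0,0,1],[0,-0.15,0,0,0,0,1],[0,-0.18,0,0,0,0,1],[-0.15,-0.1,0,0,0,0,1],[-0.15,0,0,0,0,0,1]])

```text
time_s: 44.85
eef_pos: [0.5728, -0.322, 0.2489]
tool_rot: [-0.187, -2.131, 2.145]
ft_force: [0.0, -0.6, 0.4]
opening: 0.0884
```

>>> carry_out(targets=[[0.12,0,0.15,0,0,0,1],[0.12,0,0.15,0,0,0,1],[0.12,0,0.15,0,0,0,1],[0.12,0,0.15,0,0,0,1],[0.12,0,0.15,0,0,0,1]])

```text
time_s: 45.35
eef_pos: [0.398, -0.4848, 0.2527]
tool_rot: [-0.179, -2.136, 2.161]
ft_force: [0.5, -0.5, -0.3]
opening: 0.088
```

Run:
```python
from h import *
cr=[]
for n in("scene","top"):
    p,d=snapshot(n);h=hsv(p);W=cloud(n,d)
    cr.append(cv2.resize(p[220:360,60:220] if n=="scene" else p[240:360,410:547],(400,350))) 
    for nm,k in(("org",cv2.inRange(h,(5,150,100),(18,255,255))>0),("blu",BLUE(h)>0)):
        for lo,hi in((.135,.17),):
            q=W[k&(W[...,2]>lo)&(W[...,2]<hi)&(W[...,1]<-.2)&(W[...,1]>-.4)&(W[...,0]<.6)&(d>0)]
            if len(q): print(n,nm,len(q),np.median(q,0).round(4),q.min(0).round(3),q.max(0).round(3),cv2.minAreaRect(q[:,:2].astype(np.float32)))
    m=(abs(W[...,2]-.106)<.007)&(d>0)&(abs(W[...,1]+.3)<.12)&(abs(W[...,0]-.5)<.12)
    for c in blobs(m,300):
        w=onplane(n,c,.104)[:,:2].astype(np.float32);print("wall",cv2.minAreaRect(w))
cv2.imwrite("pics/f1.png",np.hstack(cr)[...,::-1]);print(pose()[2]["eef_pos"])
```

```text
scene org 84 [ 0.5079 -0.2804  0.1535] [ 0.484 -0.286  0.136] [ 0.525 -0.274  0.156] ((0.5045925974845886, -0.28006118535995483), (0.0068085454404354095, 0.042398687452077866), 81.86942291259766)
scene blu 155 [ 0.5032 -0.3305  0.152 ] [ 0.475 -0.337  0.135] [ 0.518 -0.324  0.156] ((0.4962812662124634, -0.3300679326057434), (0.009254046715795994, 0.0423760861158371), 80.57647705078125)
wall ((0.4998602569103241, -0.3042434751987457), (0.16528306901454926, 0.1712060570716858), 80.76979064941406)
top org 64 [ 0.5008 -0.2774  0.1558] [ 0.482 -0.283  0.15 ] [ 0.52  -0.272  0.161] ((0.500808835029602, -0.27798134088516235), (0.006578883156180382, 0.03925173729658127), 81.76976013183594)
top blu 103 [ 0.4936 -0.3282  0.1543] [ 0.472 -0.335  0.145] [ 0.513 -0.321  0.158] ((0.4927830994129181, -0.3286949098110199), (0.00957541260868311, 0.04205099120736122), 80.31074523925781)
wall ((0.497697114944458, -0.3034225106239319), (0.16832415759563446, 0.16423632204532623), 80.78507232666016)
[ 0.39530004 -0.48754487  0.252416  ]
```

View pics/f1.png

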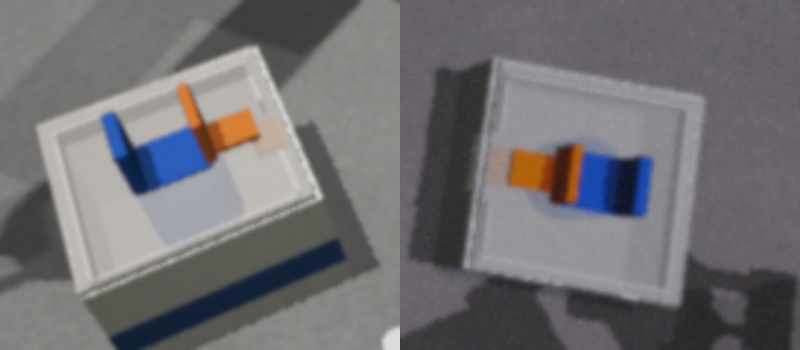

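```bash
python3 -c "
from station import *
print(job_done())"
```

```text
the job is handed in; nothing more can be done
None
```

The job is handed in. I unlatched the cover, parked it upright on the mat and nested all four loose beakers on the one in the case. One beaker was knocked aside partway through, so I found it again before picking it up. Then I put the cover back with the tab pressed and let go. It took about 45 s of robot time, and the wrist force readings stayed below about 10 N.

**Last checks:**
- **Stack:** the top rim measured about 0.100 m, as expected for five nested beakers.
- **Cover:** the grip tops are at the same heights as at the start, within about 1 mm, so it sits fully down.
- **Tab:** it is 50 mm from the blue grip in one view and 51 mm in the other, the same as at the start, so it has sprung out fully.
- **Other things on the bench:** the jar and bottles looked unmoved in the picture taken after the last beaker was nested. I did not check them again after refitting the cover.

**One difference:** the cover sits about 2.5 mm towards its -y side of where it started. That is right at the limit of its play, so I estimate the bolt is about 2.5 mm into the window rather than 5 mm. I left it there rather than nudge it.

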